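# Make up two repair kits

### The arm

A 6-joint arm with a two-finger parallel gripper is mounted at the origin on a cart in front of the work surface, level with it; the furniture and walls round the work are solid. World frame = base frame: x ahead of the robot, y to its left, z up, the work surface at z = 0. Lengths are in m, angles in rad, forces in N, time in s.
With the tool pointing down it reaches from about 0.3 to 0.875 m from the base axis. Payload 6.4 kg.
Tool frame: the origin (TCP) lies at the very end of the fingers, on their centre line; the grasp point (between the pads) lies ctrl.pinch_z behind it (ctrl.pinch_z is the distance from the TCP to the grasp point, in m); y points along the fingers, z is the direction in which the jaws open and shut, and the axes are right-handed (so a half turn about y gives the same grasp; the last joint's range is limited). The gripper opens to 85 mm and grips with 20 to 120 N. Pads are 22 mm wide; open, the fingers measure 114 mm over their backs; the gripper's body (76 mm by 85 mm) begins 54 mm behind the grasp point. The pads swing forward as they close: fully open they stand 13 mm farther back than shut.
Start: joints at [1.09, 0.181, 1.607, -0, 1.354, -0.206], TCP at [0.156, 0.553, 0.231] pointing down, gripper open.
Joint ranges: [-2.99, 2.99], [-0.89, 2.07], [0.3, 2.58], [-1.14, 4.28], [0, 2.63], [-3.12, 3.12]. Speed limits (rad/s): [2.57, 2.57, 3.01, 3.14, 3.14, 3.14].

### API

Orientations are given as a unit quaternion [w, x, y, z].
In Python, from bench import ctrl gives the robot as it stands.
- The arm moves only by the shell command python3 -m pendant 'ROWS'. ROWS is JSON, one flat list of numbers, 7 for each row, row after row: the shift along the world's x, y, z in m, then the turn, a rotation vector about the world's x, y, z in degrees, then the finger opening in m, from 0 to 0.0854. In form: [tx, ty, tz, rx, ry, rz, hand, tx, ty, tz, rx, ry, rz, hand, ...]. A call has 1 to 12 rows; each row shifts and turns the commanded pose from where the row before left it; what a row does not reach is not made up. A row lasts 1/8 s, in which the tool goes at most 62.5 mm and 10.7 degrees, less where a joint would pass 70% of its speed; a pose out of reach is approached as far as the arm can. A call with a gripper value outside its range is refused whole. The fingers move at their own pace and stop on an object; the grip force is fixed at half the most. Time passes only in rows, so rows that do not move let the fingers close. It gives the time, the measured TCP pose, the force and the opening at its end, in the units of the state.
- ctrl.get_obs(): the state, without advancing time (a new reading comes with each control period).
- ctrl.camera(name): name is "scene" or "top" or "wrist"; returns the picture (384x512x3 uint8, red, green, blue); there is no depth.
- ctrl.camera_info(name): a dict with "fx", "fy", "cx", "cy" (pixels), "origin" and "rotation" of the camera in the world; the wrist camera has in their place "tool_from_camera" (4x4, takes a point from camera to tool coordinates, whose origin is the TCP and whose axes are the tool frame's). Camera axes: x right, y down, z forward; pixel columns grow to the right and rows downward; lengths in m; the calibration is good to about 2 mm. A picture is of the moment at which its call begins: read the wrist's pose just before it. camera_info takes no time and is no camera call.
- ctrl.hand_in(): hands the job in, once; it reports no verdict.
Trained networks look in the newest picture that a camera, given by its name, has taken for a name from the list of things; names that differ only in an ending like _2 or _b are one class to them, and where a whole thing is asked for, a point or a joint stands for the part that bears it (a point fixed in the world has none). Each returns a list of dicts, best first, with "score" (0 to 1); they miss things now and then, are a little off and sometimes report something else, mostly with a low value. They report only what shows in the picture. A call takes as long as a camera call. They do not tell look-alikes from the thing itself.
- ctrl.silhouettes(target, camera): "mask" (384x512 bool, what is visible of it) and "bbox" ([left, top, right, bottom] in pixels, round what is visible of it).
The state is a dict: "time_s": time; "q": joint angles; "dq": joint speeds; "joint_efforts": joint torques, N m; "eef_pos": TCP position; "eef_rot": TCP orientation; "wrist_force": force on the tool from outside, world axes, zero at the start; "torque": the same for the moment, N m; "opening": opening from 0.0 (shut) to 1.0 (fully open).
Only numpy, scipy, OpenCV 4.12 (cv2) and the standard library are available. Lean on these libraries where they do the work, as an engineer would, in place of code of your own. Each camera call takes 0.05 s, during which the arm holds its last target.

### The job

Make up the two repair kits from the parts on the bench. In the yellow tray put the black supply brick in the large pocket and the green adapter in the small one; in the grey tray stand the capacitor in the middle pocket and put the heatsink and the ring coil in the two outer pockets, one in each, whichever way round. Lay every part flat on its pocket's floor, the same way up as it is now, and leave the tape roll, the brass standoff and the cutters where they are.

Things in the scene. Friction and masses are not known exactly. Their poses are not given: they have to be found in the camera images.
- supply_brick: Black switching power supply, a plain rounded block 42 x 74 x 30 mm (x, y, z), about 0.12 kg. Origin: centre of its underside; long side along its y. Grasp across the 42 mm (its x). A part for the yellow kit. (A fixed black bench power supply, 167 mm high, stands between the loose parts and the trays: carry things well over it.)
- green_adapter: Small barrel adapter lying flat, 30 mm long along its y, 12 mm high: a green terminal block 14 x 14 x 11 mm at y +1 to +15 mm, and a black round barrel, 9 mm across, at y -15 to +1 mm. Origin: under the middle of its length, on its underside. Grasp the green block (centre at y +8 mm) across its 14 mm, along x. A part for the yellow kit.
- heatsink: Light metal finned heatsink, 26 x 32 x 14 mm (x, y, z), fins up. Origin: centre of its underside. Grasp across the 26 mm (its x). A part for the grey kit.
- capacitor: Dark blue capacitor standing on its can with two thin leads up: can 16 mm across and 26 mm high, 43 mm with the leads. Origin: centre of the can's underside; z up along the can. Grasp the can. A part for the grey kit.
- toroid: Orange and yellow ring coil lying flat, 24 mm across, 11 mm high (it can be gripped as a disc about 20 to 24 mm across and 9 mm high). Origin: its centre, on its underside. A part for the grey kit.
- yellow_tray: Fixed shallow yellow kit tray, 110 x 170 mm (x, y), rim 16 mm high, walls 3 mm, floor 3 mm thick, small tabs outside both ends. One divider across it, 3 mm thick and 12 mm high (above the table), at y -18.5 mm, parts it into a large pocket (104 x 98 mm, y -17 to +82 mm, centre y +32.5 mm) and a small pocket (104 x 62 mm, y -82 to -20 mm, centre y -51 mm). Origin: centre of its underside; y along its length.
- grey_tray: Fixed shallow grey kit tray, 110 x 200 mm (x, y), rim 16 mm high, walls 3 mm, floor 3 mm thick, small tabs outside both ends. Two dividers, 3 mm thick and 12 mm high (above the table), at y -33 and +33 mm part it into three equal pockets (104 x 62 mm), centres at y -66, 0 and +66 mm. Origin: centre of its underside; y along its length.
- tape_roll: Bystander: amber tape roll lying flat, 61 mm across, 12 mm high. Origin: its centre, on its underside. Not for any kit.
- brass_standoff: Bystander: brass hex standoff lying down, 29 mm long along its y, 8 mm high. Origin: under its middle. Not for any kit.
- flush_cutters: Bystander: red-handled cutters lying flat, 37 x 130 x 10 mm, long along its y. Origin: under their middle. Not for any kit.
There are look-alikes about, which are no part of the job. Of the things that look like the heatsink, take the one that is nearest to the robot's base at the start.

How it is judged:
By the outcome, as a careful person would: the job done as asked, in the order asked, and still so for the second after the job is handed in, with the robot touching nothing.
It also fails if it takes over 136 s, if anything falls off the work surface, if the arm or the gripper's body presses on something with over 40 N, if the wrist force passes 120 N, or if a joint passes its speed limit or range.

## Working session

There is one attempt and no reset: what is moved stays moved. The work goes in short steps, Python scripts to look and compute and a shell command to move; the robot and the scene stay as the last step left them, time stands still between calls to the robot, and variables do not carry over. Pictures are saved under pics/ and viewed, and the job is handed in when it is done.

```bash
ls; mkdir -p pics
python3 - <<'E'
from bench import ctrl
import cv2
o=ctrl.get_obs(); print({k:o[k] for k in('time_s','eef_pos','eef_rot','opening')},ctrl.pinch_z)
for n in('scene','top','wrist'):
    im=ctrl.camera(n); cv2.imwrite(f'pics/{n}0.png',cv2.resize(im[:,:,::-1],(800,600),interpolation=cv2.INTER_CUBIC))
    print(n,ctrl.camera_info(n))
E
```

```text
pics
{'time_s': 0.0, 'eef_pos': array([0.15573552, 0.55293369, 0.23035656]), 'eef_rot': array([-0.69985292,  0.70103341, -0.0970672 ,  0.09662301]), 'opening': 1.0005516032510677} 0.0187
scene {'fx': 348.95874403724724, 'fy': 348.95874403724724, 'cx': 247.90054182699436, 'cy': 194.0914825625929, 'origin': array([ 0.12253527, -0.38254015,  0.68926492]), 'rotation': array([-0.32151149,  0.85467593, -0.382462  ,  0.14100439])}
top {'fx': 416.4389064035658, 'fy': 416.4389064035658, 'cx': 250.05095401342908, 'cy': 185.0712462393433, 'origin': array([ 0.39878066, -0.00592882,  1.08362628]), 'rotation': array([-0.05973066,  0.71296043, -0.69732864,  0.04304001])}
wrist {'fx': 335.8209903945409, 'fy': 335.8209903945409, 'cx': 250.0116030669828, 'cy': 190.43295608565555, 'tool_from_camera': array([[ 7.57609029e-04,  9.61464179e-01,  2.74929190e-01,
        -7.00027109e-02],
       [-1.29685616e-04, -2.74929172e-01,  9.61464473e-01,
        -1.42411309e-01],
       [ 9.99999705e-01, -7.64068528e-04, -8.36007483e-05,
         3.49440243e-04],
       [ 0.00000000e+00,  0.00000000e+00,  0.00000000e+00,
         1.00000000e+00]])}
```

View pics/scene0.png

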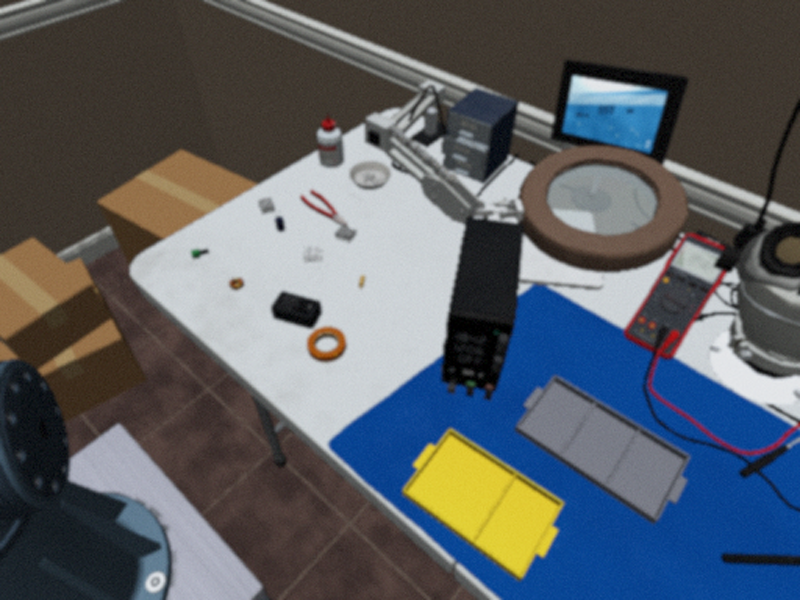

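View pics/top0.png

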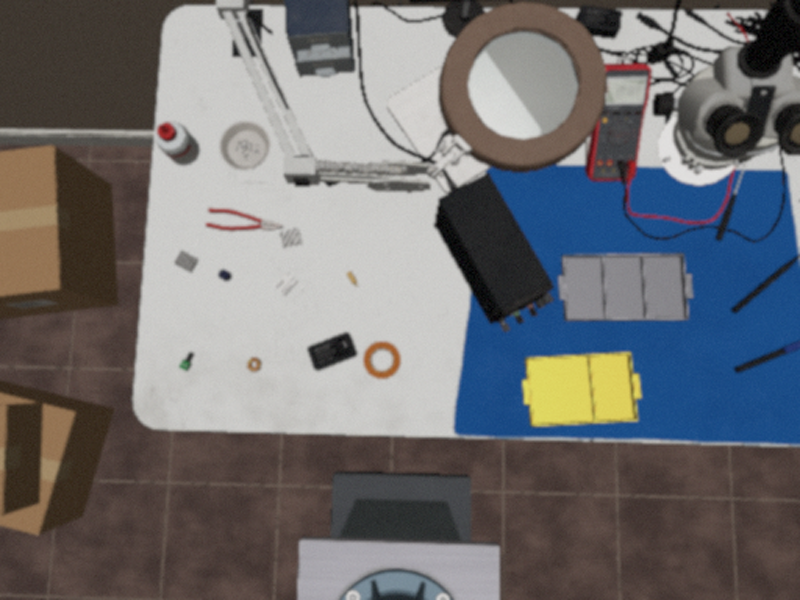

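View pics/wrist0.png

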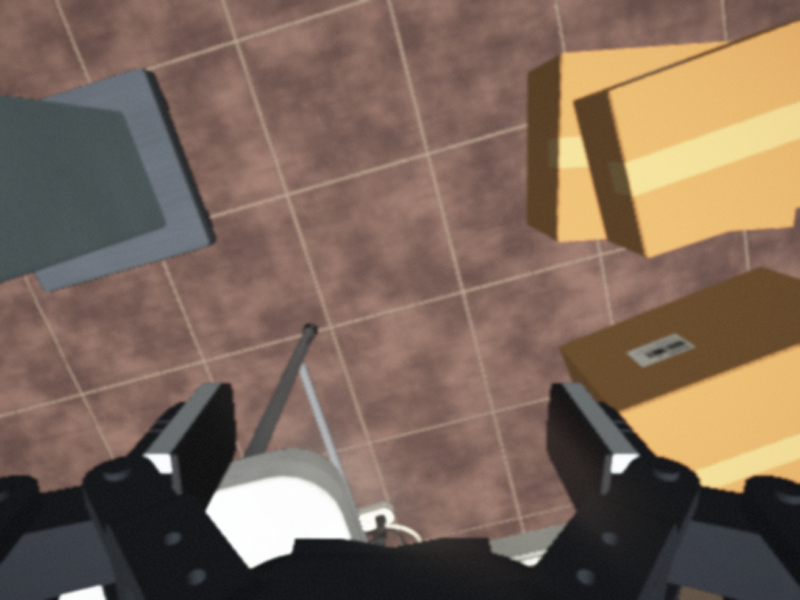

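```bash
cat > h.py <<'E'
from bench import ctrl
import numpy as np, cv2
from scipy.spatial.transform import Rotation as R
def q2R(q): return R.from_quat([q[1],q[2],q[3],q[0]]).as_matrix()
def cam(n,o=None):
    c=ctrl.camera_info(n)
    if n!='wrist': return c, np.array(c['origin']), q2R(c['rotation'])
    o=o or ctrl.get_obs(); T=np.array(c['tool_from_camera']); Rt=q2R(o['eef_rot'])
    return c, o['eef_pos']+Rt@T[:3,3], Rt@T[:3,:3]
def proj(n,p,o=None):
    c,t,M=cam(n,o); v=M.T@(np.array(p)-t); return np.array([c['fx']*v[0]/v[2]+c['cx'],c['fy']*v[1]/v[2]+c['cy']])
def ray(n,uv,z,o=None):
    c,t,M=cam(n,o); d=M@np.array([(uv[0]-c['cx'])/c['fx'],(uv[1]-c['cy'])/c['fy'],1]); return t+d*(z-t[2])/d[2]
E
python3 - <<'E'
from h import *
for n in('top','scene'):
  print(n,[proj(n,p).round() for p in ([0,0,0],[.156,.553,.23],[.4,0,0],[.4,.3,0])])
H={'supply_brick':.03,'green_adapter':.008,'heatsink':.014,'capacitor':.026,'toroid':.009,'yellow_tray':.016,'grey_tray':.016,'tape_roll':.012,'brass_standoff':.008,'flush_cutters':.01}
for n in('top','scene'):
  ctrl.camera(n)
  for k,h in H.items():
    for d in ctrl.silhouettes(k,n):
      m=d['mask']
      if d['score']<.2: continue
      ys,xs=np.nonzero(m); r=cv2.minAreaRect(np.c_[xs,ys].astype(np.float32))
      P=ray(n,r[0],h*.7)
      w=np.array([ray(n,b,h)[:2] for b in cv2.boxPoints(r)]); e=[w[1]-w[0],w[2]-w[1]]
      L=max(e,key=np.linalg.norm)
      print(n,k,round(d['score'],2),np.round(r[0],1),'xy',P[:2].round(3),'size',[round(np.linalg.norm(a)*1000) for a in e],'ang',round(np.degrees(np.arctan2(L[1],L[0]))%180),'dist',round(np.linalg.norm(P[:2]),3))
print(ctrl.get_obs()['time_s'])
E
```

```text
top [array([253., 412.]), array([-26., 363.]), array([257., 246.]), array([141., 243.])]
scene [array([ 46., 378.]), array([-54., 111.]), array([207., 239.]), array([131., 178.])]
top supply_brick 0.65 [213.  224.9] xy [0.45  0.113] size [76, 45] ang 114 dist 0.464
top green_adapter 0.61 [120.3 231.8] xy [0.427 0.355] size [27, 15] ang 137 dist 0.556
top heatsink 0.5 [186.1 152.6] xy [0.639 0.193] size [32, 26] ang 105 dist 0.668
top heatsink 0.49 [119.3 167.4] xy [0.596 0.368] size [25, 36] ang 65 dist 0.7
top heatsink 0.44 [182.8 181.3] xy [0.562 0.198] size [31, 26] ang 137 dist 0.596
top capacitor 0.53 [182.5 181.5] xy [0.56  0.197] size [29, 26] ang 137 dist 0.594
top capacitor 0.5 [144.5 176.5] xy [0.572 0.297] size [10, 15] ang 65 dist 0.644
top capacitor 0.36 [163. 233.] xy [0.426 0.241] size [20, 20] ang 91 dist 0.49
top toroid 0.45 [162.6 233.7] xy [0.425 0.244] size [19, 19] ang 118 dist 0.49
top yellow_tray 0.63 [371.9 249.2] xy [ 0.398 -0.291] size [187, 109] ang 94 dist 0.493
top grey_tray 0.82 [400.5 184. ] xy [ 0.566 -0.367] size [219, 109] ang 91 dist 0.675
top tape_
[... 1016 characters left out ...]
ellow_tray 0.65 [207.5 133.9] xy [0.66  0.269] size [46, 129] ang 84 dist 0.713
scene grey_tray 0.77 [386.  285.4] xy [ 0.564 -0.371] size [135, 227] ang 88 dist 0.675
scene tape_roll 0.63 [208.5 220. ] xy [0.437 0.032] size [62, 67] ang 45 dist 0.438
scene tape_roll 0.4 [386.5 285.3] xy [ 0.567 -0.371] size [133, 227] ang 88 dist 0.678
scene brass_standoff 0.64 [214.3 139.2] xy [0.66  0.241] size [22, 55] ang 77 dist 0.703
scene brass_standoff 0.47 [188.5 198.1] xy [0.452 0.123] size [63, 92] ang 115 dist 0.469
scene flush_cutters 0.49 [199.  163.5] xy [0.557 0.196] size [28, 28] ang 132 dist 0.591
scene flush_cutters 0.44 [207.3 134.3] xy [0.662 0.272] size [40, 128] ang 77 dist 0.715
1.25
```

Run:
```python
from h import *
print(q2R(ctrl.get_obs()['eef_rot']).round(3))
a=ctrl.camera('top')[130:210,95:215]; b=ctrl.camera('scene')[115:185,150:250]
f=lambda i:cv2.resize(i,(600,300) ,interpolation=cv2.INTER_CUBIC)
cv2.imwrite('pics/crop1.png',np.vstack([f(a),f(b)])[:,:,::-1])
```

```text
[[ 0.962  0.     0.271]
 [-0.271  0.     0.962]
 [-0.    -1.     0.   ]]
```

View pics/crop1.png

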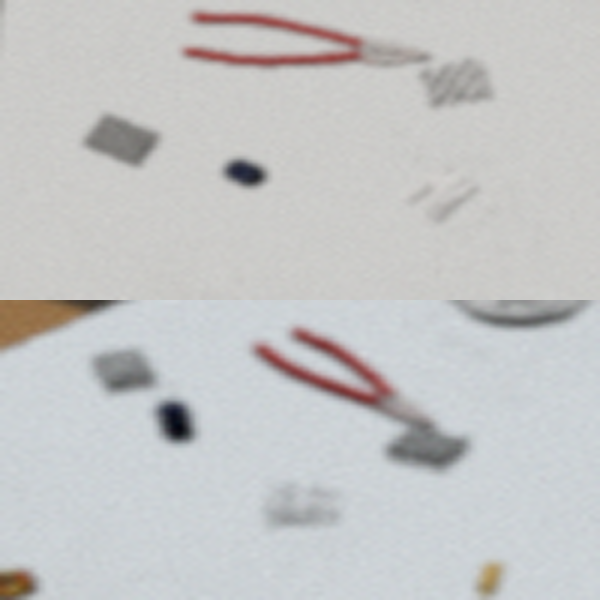

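```bash
python3 -m pendant '[0.037,-0.038,0.009,0,0,2,0.085, 0.037,-0.038,0.009,0,0,2,0.085, 0.037,-0.038,0.009,0,0,2,0.085, 0.037,-0.038,0.009,0,0,2,0.085, 0.037,-0.038,0.009,0,0,2,0.085, 0.037,-0.038,0.009,0,0,2,0.085, 0.037,-0.038,0.009,0,0,2,0.085, 0.037,-0.038,0.009,0,0,2,0.085, 0,0,0,0,0,0,0.085, 0,0,0,0,0,0,0.085]'
cat >> h.py <<'E'
H={'supply_brick':.03,'green_adapter':.008,'heatsink':.014,'capacitor':.026,'toroid':.009,'yellow_tray':.016,'grey_tray':.016,'tape_roll':.012,'brass_standoff':.008,'flush_cutters':.01}
def look(n,names=None,save=None,th=.3):
  im=ctrl.camera(n);o=ctrl.get_obs()
  if save: cv2.imwrite('pics/'+save,cv2.resize(im[:,:,::-1],(800,600),interpolation=cv2.INTER_CUBIC))
  print('tcp',o['eef_pos'].round(4),'t',o['time_s'])
  for k in names or H:
    h=H[k]
    for d in ctrl.silhouettes(k,n):
      if d['score']<th: continue
      ys,xs=np.nonzero(d['mask']); r=cv2.minAreaRect(np.c_[xs,ys].astype(np.float32))
      P=ray(n,r[0],h*.7,o)
      w=np.array([ray(n,b,h,o)[:2] for b in cv2.boxPoints(r)]); e=[w[1]-w[0],w[2]-w[1]]
      L=max(e,key=np.linalg.norm)
      print(n,k,round(d['score'],2),np.round(r[0],1),'xy',P[:2].round(4),'size',[round(np.linalg.norm(a)*1000,1) for a in e],'ang',round(np.degrees(np.arctan2(L[1],L[0]))%180,1))
E
python3 - <<'E'
from h import *
look('wrist',['supply_brick','green_adapter','heatsink','capacitor','toroid'],'w1.png')
E
```

```text
time_s: 2.6
eef_pos: [0.4517, 0.2495, 0.303]
eef_rot: [0.707, -0.707, -0.001, 0.001]
wrist_force: [-0.6, 0.0, 0.8]
opening: 1.0
tcp [0.4513 0.25   0.303 ] t 2.65
wrist supply_brick 0.64 [146.7 149.9] xy [0.4494 0.1191] size [np.float64(78.1), np.float64(41.0)] ang 112.5
wrist green_adapter 0.56 [333.7 133.1] xy [0.429  0.3591] size [np.float64(29.6), np.float64(15.9)] ang 156.4
wrist heatsink 0.89 [215.8 228.9] xy [0.5616 0.2032] size [np.float64(36.5), np.float64(26.4)] ang 139.0
wrist heatsink 0.74 [213.3 278.4] xy [0.6392 0.1977] size [np.float64(33.8), np.float64(30.6)] ang 110.4
wrist heatsink 0.6 [335.4 251.2] xy [0.5951 0.3725] size [np.float64(29.0), np.float64(38.1)] ang 62.6
wrist capacitor 0.61 [288.5 238. ] xy [0.5713 0.304 ] size [np.float64(23.5), np.float64(14.8)] ang 1.8
wrist toroid 0.7 [248. 130.] xy [0.4254 0.2477] size [np.float64(21.6), np.float64(21.6)] ang 134.6
```

View pics/w1.png

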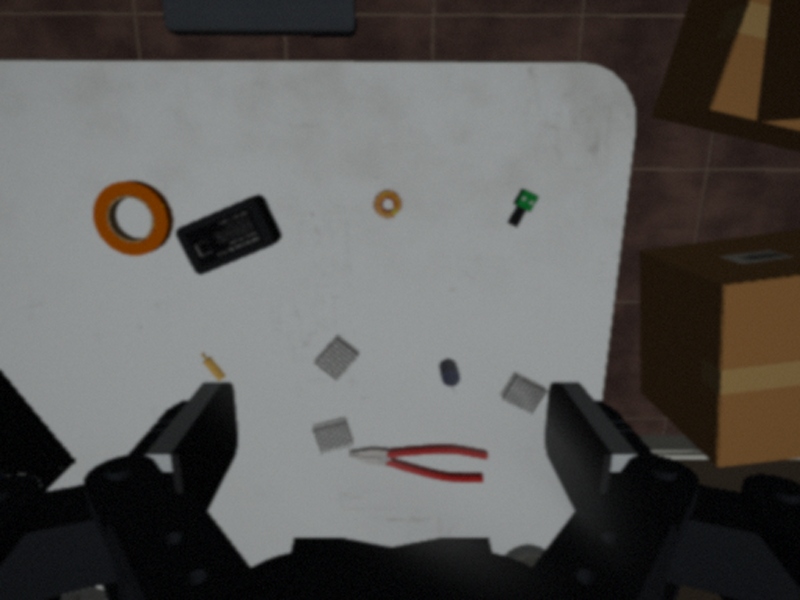

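```bash
python3 -m pendant '[0,-0.019,-0.027,0,0,-9.6,0.085, 0,-0.019,-0.027,0,0,-9.6,0.085, 0,-0.019,-0.027,0,0,-9.6,0.085, 0,-0.019,-0.027,0,0,-9.6,0.085, 0,-0.019,-0.027,0,0,-9.6,0.085, 0,-0.019,-0.027,0,0,-9.6,0.085, 0,-0.019,-0.028,0,0,-9.6,0.085, 0,0,0,0,0,0,0.085, 0,0,0,0,0,0,0.085]'
python3 - <<'E'
from h import *
look('wrist',['supply_brick'],'w2.png')
o=ctrl.get_obs(); print(o['q'].round(2)); print(q2R(o['eef_rot']).round(3))
E
```

```text
time_s: 4.03
eef_pos: [0.4526, 0.1171, 0.1142]
eef_rot: [0.591, -0.59, 0.389, -0.389]
wrist_force: [0.7, 0.3, 0.2]
opening: 0.994
tcp [0.4529 0.1172 0.1146] t 4.075
wrist supply_brick 0.94 [248. 191.] xy [0.4508 0.1187] size [np.float64(39.1), np.float64(74.8)] ang 114.5
[-0.    0.09  1.97  0.    1.08 -0.41]
[[ 0.394  0.002  0.919]
 [-0.919  0.     0.394]
 [ 0.001 -1.     0.002]]
```

View pics/w2.png

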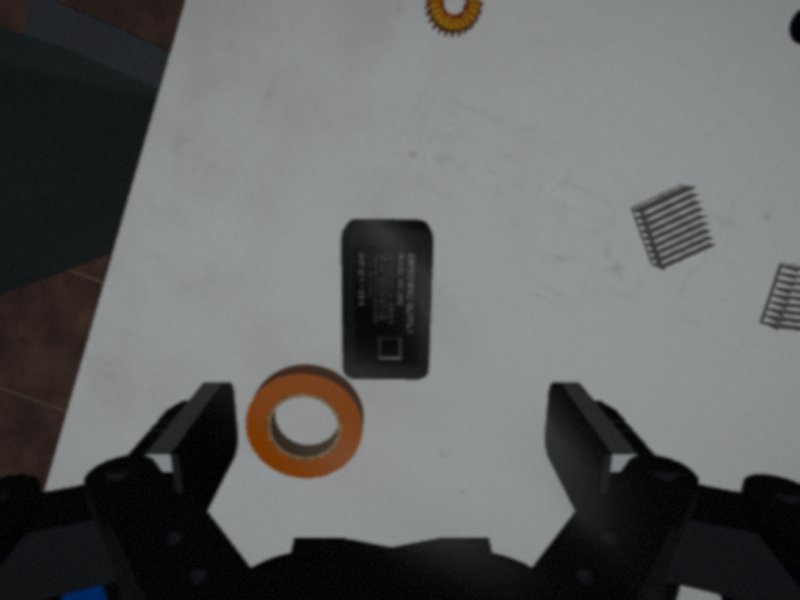

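```bash
python3 -m pendant '[-0.002,0.0015,-0.035,0,0,0,0.085, 0,0,-0.035,0,0,0,0.085, 0,0,-0.03,0,0,0,0.085, 0,0,-0.01,0,0,0,0.085, 0,0,0,0,0,0,0.085, 0,0,0,0,0,0,0.02, 0,0,0,0,0,0,0.02, 0,0,0,0,0,0,0.02, 0,0,0,0,0,0,0.02, 0,0,0,0,0,0,0.02]'
```

```text
time_s: 5.38
eef_pos: [0.4511, 0.118, 0.0045]
eef_rot: [0.59, -0.589, 0.389, -0.391]
wrist_force: [-1.2, -0.5, 5.7]
opening: 0.483
```

```bash
python3 -m pendant '[0,0,0.05,0,0,0,0.02, 0,0,0.06,0,0,0,0.02, 0,0,0.06,0,0,0,0.02, 0,0,0.06,0,0,0,0.02, -0.008,-0.05,0.03,0,0,-3,0.02, -0.008,-0.055,0,0,0,-3,0.02, -0.008,-0.055,0,0,0,-3,0.02, -0.008,-0.055,0,0,0,-3,0.02, -0.008,-0.055,0,0,0,-3,0.02, -0.008,-0.055,0,0,0,-3,0.02, -0.007,-0.05,0,0,0,-2,0.02, 0,0,0,0,0,0,0.02]'
python3 - <<'E'
from h import *
look('wrist',['yellow_tray','supply_brick'],'w3.png')
look('top',['yellow_tray','supply_brick'])
o=ctrl.get_obs(); print(o['q'].round(2)); print(q2R(o['eef_rot']).round(3))
E
```

```text
time_s: 6.88
eef_pos: [0.394, -0.2599, 0.2632]
eef_rot: [-0.512, 0.512, -0.488, 0.488]
wrist_force: [-0.4, 0.0, -1.8]
opening: 0.478
tcp [ 0.3943 -0.258   0.263 ] t 6.925
wrist supply_brick 0.68 [251.4 262.7] xy [ 0.4024 -0.3926] size [np.float64(123.1), np.float64(238.2)] ang 96.2
tcp [ 0.395  -0.2559  0.2631] t 7.075
top yellow_tray 0.88 [363.  249.5] xy [ 0.3968 -0.2684] size [np.float64(141.4), np.float64(112.0)] ang 91.3
top supply_brick 0.65 [380.5 252. ] xy [ 0.3916 -0.3095] size [np.float64(52.0), np.float64(54.0)] ang 178.6
[-0.83 -0.09  1.82  0.    1.41 -0.88]
[[ 0.055  0.     0.998]
 [-0.998  0.     0.055]
 [-0.    -1.     0.   ]]
```

View pics/w3.png

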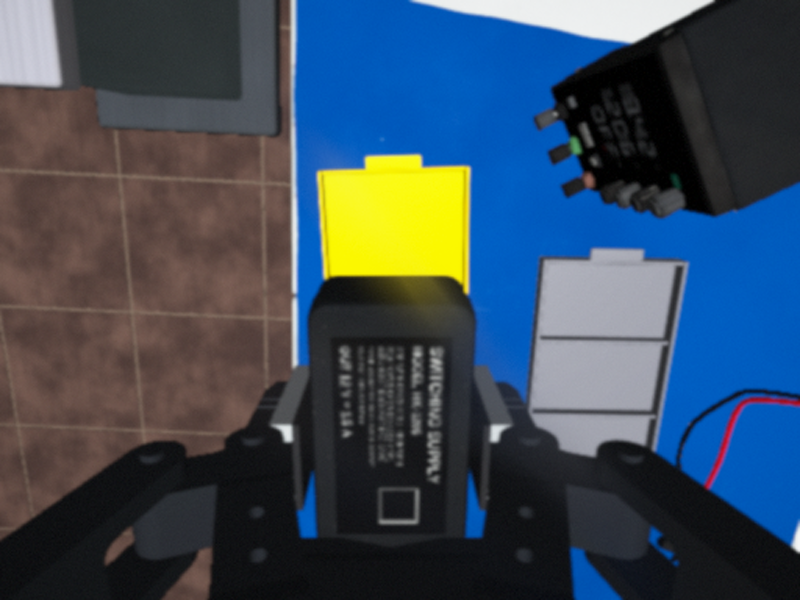

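Run:
```python
from h import *
o=ctrl.get_obs();print(o['eef_pos'])
for p in [(318,170),(469,167),(540,258),(688,262),(541,338),(668,338)]:
  print(p,ray('wrist',np.array(p)*.64,.016,o).round(4))
```

```text
[ 0.39528828 -0.25583936  0.2633296 ]
(318, 170) [ 0.3398 -0.2042  0.016 ]
(469, 167) [ 0.4485 -0.1961  0.016 ]
(540, 258) [ 0.5085 -0.2598  0.016 ]
(688, 262) [ 0.6209 -0.2567  0.016 ]
(541, 338) [ 0.5178 -0.3237  0.016 ]
(668, 338) [ 0.618  -0.3182  0.016 ]
```

```bash
python3 -m pendant '[0,0,-0.055,0,0,0,0.02, 0,0,-0.055,0,0,0,0.02, 0,0,-0.055,0,0,0,0.02, 0,0,-0.055,0,0,0,0.02, 0,0,-0.022,0,0,0,0.02, 0,0,-0.01,0,0,0,0.02, 0,0,0,0,0,0,0.02, 0,0,0,0,0,0,0.02]'
```

```text
time_s: 8.18
eef_pos: [0.396, -0.2578, 0.0126]
eef_rot: [-0.513, 0.513, -0.485, 0.487]
wrist_force: [0.0, 0.9, -1.3]
opening: 0.475
```

```bash
python3 -m pendant '[0,0,-0.004,0,0,0,0.02, 0,0,0,0,0,0,0.02, 0,0,0,0,0,0,0.058, 0,0,0,0,0,0,0.058, 0,0,0,0,0,0,0.058]'
```

```text
time_s: 8.8
eef_pos: [0.3951, -0.2572, 0.0074]
eef_rot: [-0.513, 0.513, -0.486, 0.487]
wrist_force: [0.5, 0.0, 0.8]
opening: 0.676
```

```bash
python3 -m pendant '[0,0,0.04,0,0,0,0.058, 0,0,0.06,0,0,0,0.07, 0,0,0.06,0,0,0,0.085, 0,0,0.06,0,0,0,0.085, 0,0.045,0.03,0,0,0,0.085, 0,0.055,0,0,0,0,0.085, 0,0.055,0,0,0,0,0.085, 0,0.055,0,0,0,0,0.085, 0.005,0.055,0,0,0,9,0.085, 0.005,0.055,0,0,0,9,0.085, 0.005,0.055,0,0,0,9,0.085, 0.005,0.055,-0.01,0,0,9,0.085]'
python3 - <<'E'
from h import *
look('top',['yellow_tray','supply_brick'],'t1.png')
E
python3 -m pendant '[0.005,0.055,-0.03,0,0,9,0.085, 0,0.055,-0.03,0,0,9,0.085, 0,0.055,-0.04,0,0,0,0.085, 0,0,0,0,0,0,0.085, 0,0,0,0,0,0,0.085]'
python3 - <<'E'
from h import *
look('wrist',['green_adapter','toroid'],'w4.png')
o=ctrl.get_obs(); print(o['q'].round(2)); print(q2R(o['eef_rot']).round(3))
E
```

```text
time_s: 10.3
eef_pos: [0.4155, 0.1749, 0.2482]
eef_rot: [0.64, -0.639, 0.302, -0.303]
wrist_force: [0.8, -0.8, 1.0]
opening: 0.997
tcp [0.414  0.1804 0.2463] t 10.35
top yellow_tray 0.72 [372.4 249.1] xy [ 0.3984 -0.2922] size [np.float64(189.5), np.float64(112.1)] ang 92.9
top supply_brick 0.73 [360.  250.5] xy [ 0.3941 -0.2585] size [np.float64(74.4), np.float64(36.8)] ang 91.4
time_s: 11.08
eef_pos: [0.4205, 0.332, 0.151]
eef_rot: [-0.678, 0.678, -0.201, 0.201]
wrist_force: [0.1, 0.7, 0.7]
opening: 0.993
tcp [0.4211 0.332  0.1519] t 11.125
wrist green_adapter 0.77 [279.5 169.5] xy [0.43   0.3575] size [np.float64(12.9), np.float64(29.4)] ang 148.7
wrist toroid 0.88 [175.5 230.5] xy [0.4264 0.2469] size [np.float64(20.8), np.float64(22.7)] ang 143.9
[ 0.45  0.18  1.78 -0.    1.18 -0.55]
[[ 0.838  0.003  0.546]
 [-0.546  0.001  0.838]
 [ 0.002 -1.     0.002]]
```

View pics/w4.png

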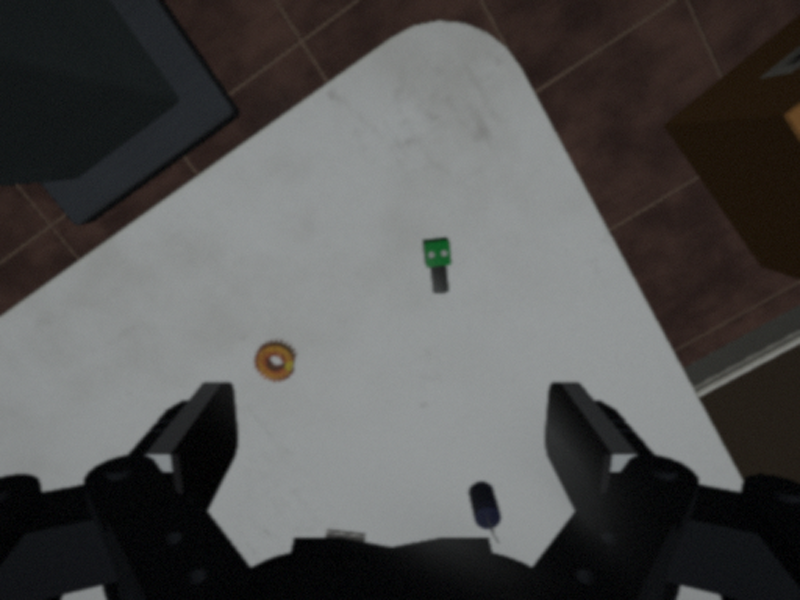

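View pics/t1.png

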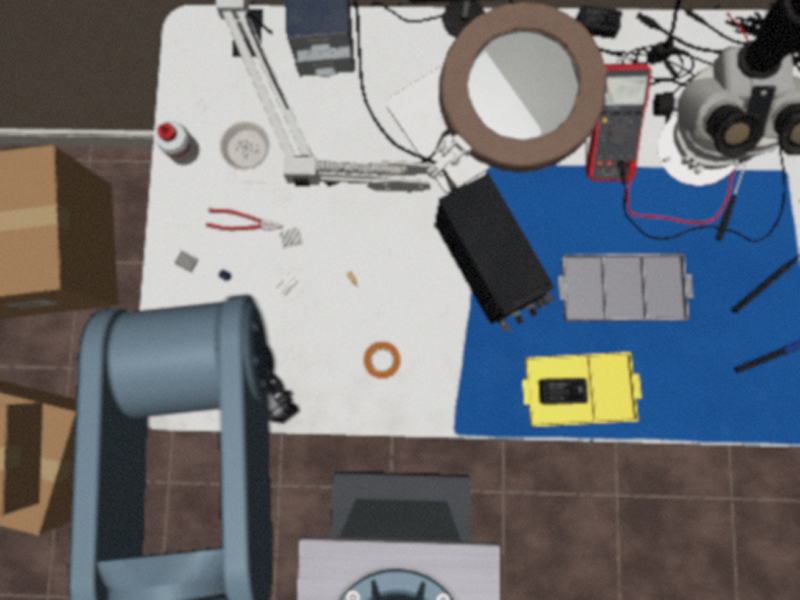

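Run:
```python
from h import *
o=ctrl.get_obs();print(o['eef_pos'])
g=ray('wrist',np.array((437,254))*.64,.011,o); b=ray('wrist',np.array((440,292))*.64,.006,o); print(g,b,np.degrees(np.arctan2(*(g-b)[1::-1])))
```

```text
[0.42139637 0.33207883 0.15251211]
[0.42427886 0.36131863 0.011     ] [0.44507578 0.35099506 0.006     ] 153.60022311467108
```

```bash
python3 -m pendant '[0.003,0.0295,-0.04,0,0,3,0.06, 0,0,-0.04,0,0,0,0.06, 0,0,-0.04,0,0,0,0.06, 0,0,-0.022,0,0,0,0.06, 0,0,-0.007,0,0,0,0.06, 0,0,0,0,0,0,0.06]'
python3 - <<'E'
from h import *
look('wrist',['green_adapter'],'w5.png')
E
```

```text
time_s: 11.98
eef_pos: [0.424, 0.3623, 0.0028]
eef_rot: [0.683, -0.683, 0.183, -0.183]
wrist_force: [0.3, 0.8, -0.1]
opening: 0.701
tcp [0.4242 0.3627 0.0032] t 12.025
wrist green_adapter 0.56 [246.9 267.4] xy [0.4298 0.358 ] size [np.float64(13.8), np.float64(34.1)] ang 154.7
```

View pics/w5.png

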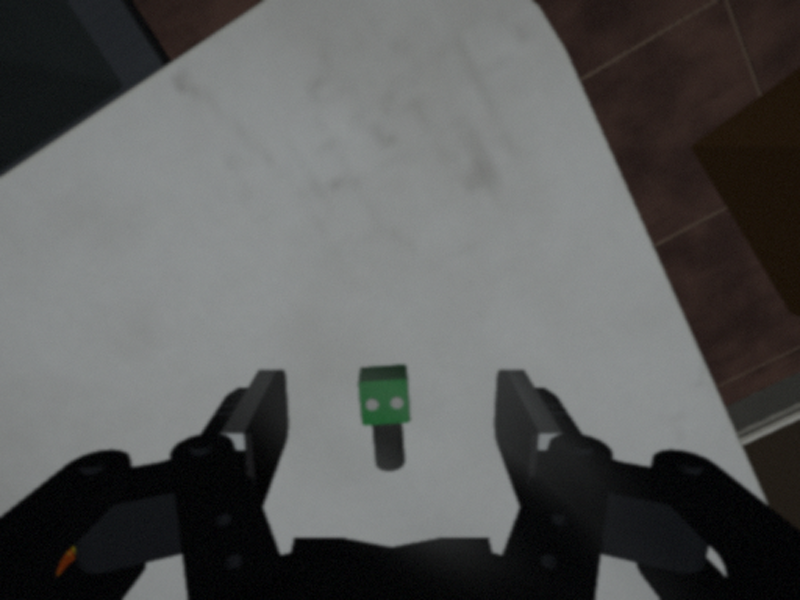

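```bash
python3 -m pendant '[0,0,0,0,0,3,0.06, 0,0,-0.0005,0,0,0,0.03, 0,0,0,0,0,0,0, 0,0,0,0,0,0,0, 0,0,0,0,0,0,0, 0,0,0,0,0,0,0, 0,0,0.03,0,0,0,0, 0,0,0.03,0,0,0,0, 0,0,0,0,0,0,0]'
python3 - <<'E'
from h import *
look('wrist',['green_adapter'],'w6.png')
E
```

```text
time_s: 13.2
eef_pos: [0.4247, 0.3636, 0.0636]
eef_rot: [0.689, -0.686, 0.163, -0.166]
wrist_force: [0.0, 0.2, -0.2]
opening: 0.137
tcp [0.4236 0.3629 0.062 ] t 13.25
wrist green_adapter 0.92 [250.5 270. ] xy [0.461  0.3447] size [np.float64(15.8), np.float64(48.2)] ang 153.6
```

View pics/w6.png

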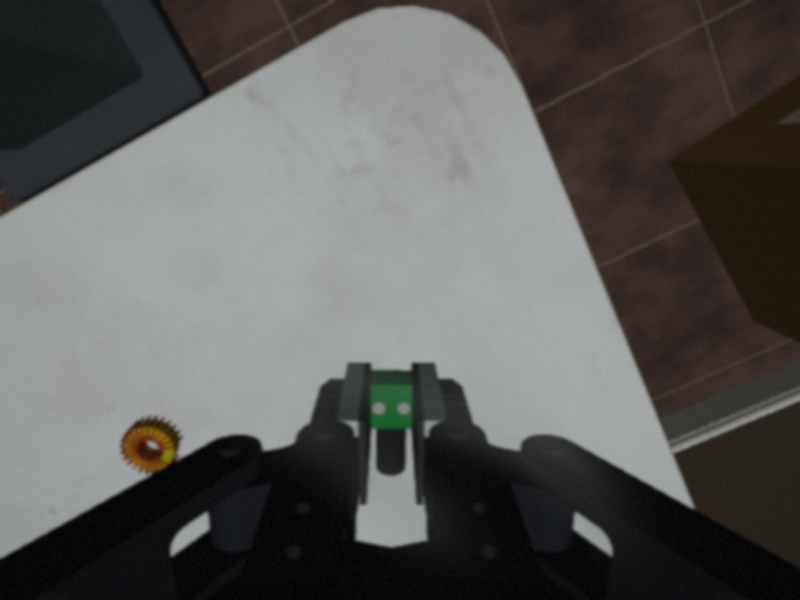

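```bash
python3 -m pendant '[0,0,0.06,0,0,0,0, 0,-0.02,0.058,0,0,0,0, 0,-0.03,0.045,0,0,0,0, -0.002,-0.055,0.025,0,0,-6,0, -0.002,-0.055,0,0,0,-6,0, -0.002,-0.055,0,0,0,-6,0, -0.002,-0.055,0,0,0,-6,0, -0.002,-0.055,0,0,0,-6,0, -0.002,-0.055,0,0,0,-6,0, -0.002,-0.055,0,0,0,-6,0, -0.002,-0.055,0,0,0,-6,0, -0.002,-0.055,0,0,0,-6,0]'
python3 -m pendant '[-0.002,-0.055,0,0,0,-6,0, -0.002,-0.055,0,0,0,0,0, 0,-0.041,0,0,0,0,0, 0,0,-0.05,0,0,0,0, 0,0,0,0,0,0,0, 0,0,0,0,0,0,0]'
python3 - <<'E'
from h import *
look('wrist',['green_adapter','grey_tray'],'w7.png')
print(q2R(ctrl.get_obs()['eef_rot']).round(3))
E
```

```text
time_s: 14.8
eef_pos: [0.4041, -0.1839, 0.2479]
eef_rot: [0.537, -0.537, 0.461, -0.459]
wrist_force: [1.3, 1.0, 0.1]
opening: 0.138
time_s: 15.55
eef_pos: [0.4011, -0.3331, 0.1995]
eef_rot: [0.513, -0.513, 0.487, -0.486]
wrist_force: [1.2, -0.2, -0.6]
opening: 0.138
tcp [ 0.4016 -0.3335  0.2005] t 15.6
wrist green_adapter 0.76 [250.5 270.5] xy [ 0.4085 -0.4531] size [np.float64(27.0), np.float64(83.4)] ang 93.7
wrist green_adapter 0.73 [249. 115.] xy [ 0.3979 -0.283 ] size [np.float64(111.8), np.float64(193.9)] ang 95.9
wrist grey_tray 0.8 [414.6 196.2] xy [ 0.5729 -0.3555] size [np.float64(217.9), np.float64(114.1)] ang 91.5
[[ 0.054  0.002  0.999]
 [-0.999 -0.002  0.054]
 [ 0.002 -1.     0.002]]
```

View pics/w7.png

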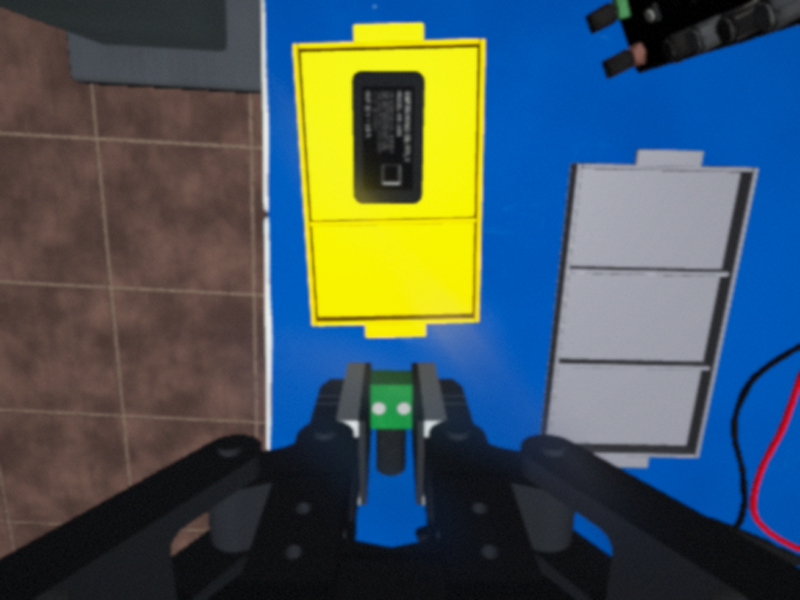

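Run:
```python
from h import *
o=ctrl.get_obs()
r=lambda p,z:ray('wrist',np.array(p)*.64,z,o).round(4)
print('brick',r((353,72),.03),r((424,72),.03),r((424,203),.03),r((354,203),.03))
print('div',r((308,220),.012),r((481,216),.012))
print('end',r((313,322),.016),r((480,320),.016)); print('top',r((293,43),.016),r((486,40),.016))
print('grey',[r(p,.016) for p in((572,164),(758,169),(698,456),(543,440))],[r(p,.012) for p in((570,268),(730,273),(560,360),(709,367))])
```

```text
brick [ 0.3753 -0.2251  0.03  ] [ 0.4145 -0.223   0.03  ] [ 0.4196 -0.2945  0.03  ] [ 0.3783 -0.2967  0.03  ]
div [ 0.3486 -0.3108  0.012 ] [ 0.4573 -0.3025  0.012 ]
end [ 0.3532 -0.3771  0.016 ] [ 0.4628 -0.3699  0.016 ]
top [ 0.3397 -0.21    0.016 ] [ 0.4493 -0.2025  0.016 ]
grey [array([ 0.5084, -0.2679,  0.016 ]), array([ 0.6217, -0.2648,  0.016 ]), array([ 0.6281, -0.4633,  0.016 ]), array([ 0.5161, -0.4563,  0.016 ])] [array([ 0.5182, -0.3328,  0.012 ]), array([ 0.6225, -0.3306,  0.012 ]), array([ 0.5209, -0.3969,  0.012 ]), array([ 0.6235, -0.3967,  0.012 ])]
```

```bash
python3 -m pendant '[0.003,0.001,-0.055,0,0,0,0, 0,0,-0.055,0,0,0,0, 0,0,-0.05,0,0,0,0, 0,0,-0.022,0,0,0,0, 0,0,-0.01,0,0,0,0, 0,0,-0.002,0,0,0,0, 0,0,0,0,0,0,0]'
```

```text
time_s: 16.58
eef_pos: [0.4048, -0.3334, 0.0066]
eef_rot: [-0.513, 0.513, -0.486, 0.487]
wrist_force: [-0.7, -0.1, -0.3]
opening: 0.139
```

```bash
python3 -m pendant '[0,0,-0.0005,0,0,0,0, 0,0,0,0,0,0,0.035, 0,0,0,0,0,0,0.035, 0,0,0,0,0,0,0.035, 0,0,0.03,0,0,0,0.035, 0,0,0.06,0,0,0,0.035, 0,0,0.06,0,0,0,0.035, 0,0,0.06,0,0,0,0.06, 0,0.02,0.04,0,0,0,0.085, 0.005,0.055,0,0,0,0,0.085, 0.005,0.055,0,0,0,0,0.085, 0.005,0.055,0,0,0,0,0.085]'
python3 - <<'E'
from h import *
look('wrist',['green_adapter','supply_brick'],'w8.png')
E
```

```text
time_s: 18.08
eef_pos: [0.4188, -0.1459, 0.2549]
eef_rot: [0.513, -0.513, 0.487, -0.487]
wrist_force: [1.0, 0.1, 0.2]
opening: 0.996
tcp [ 0.4187 -0.14    0.2546] t 18.125
wrist green_adapter 0.65 [232. 301.] xy [ 0.4054 -0.3349] size [np.float64(13.1), np.float64(30.4)] ang 92.6
wrist supply_brick 0.57 [226.5 247. ] xy [ 0.396  -0.2494] size [np.float64(80.7), np.float64(40.6)] ang 91.3
```

View pics/w8.png

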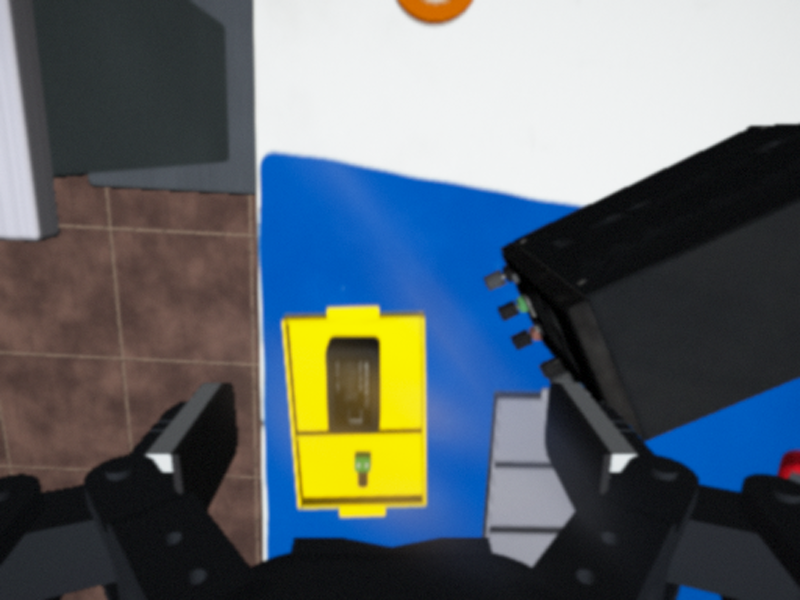

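```bash
python3 -m pendant '[0,0.055,0,0,0,0,0.085, 0,0.055,0,0,0,0,0.085, 0,0.055,0,0,0,0,0.085, 0.025,0.055,0,0,0,0,0.085, 0.025,0.055,0,0,0,0,0.085, 0.025,0.055,-0.01,0,0,0,0.085, 0.025,0.055,-0.02,0,0,0,0.085, 0.025,0.05,-0.02,0,0,0,0.085, 0.025,0.03,-0.02,0,0,0,0.085, 0,0,0,0,0,0,0.085, 0,0,0,0,0,0,0.085]'
python3 - <<'E'
from h import *
look('wrist',['capacitor','heatsink'],'w9.png')
E
```

```text
time_s: 19.6
eef_pos: [0.569, 0.3154, 0.1847]
eef_rot: [-0.513, 0.513, -0.487, 0.487]
wrist_force: [-0.1, -0.1, 0.5]
opening: 0.994
tcp [0.5691 0.3153 0.1856] t 19.65
wrist capacitor 0.57 [254.5 184.5] xy [0.5739 0.303 ] size [np.float64(13.8), np.float64(20.2)] ang 93.5
wrist heatsink 0.98 [284.1 110.6] xy [0.5976 0.3726] size [np.float64(31.0), np.float64(26.3)] ang 60.3
wrist heatsink 0.8 [312.6 281.5] xy [0.642  0.1968] size [np.float64(25.3), np.float64(38.8)] ang 107.4
```

View pics/w9.png

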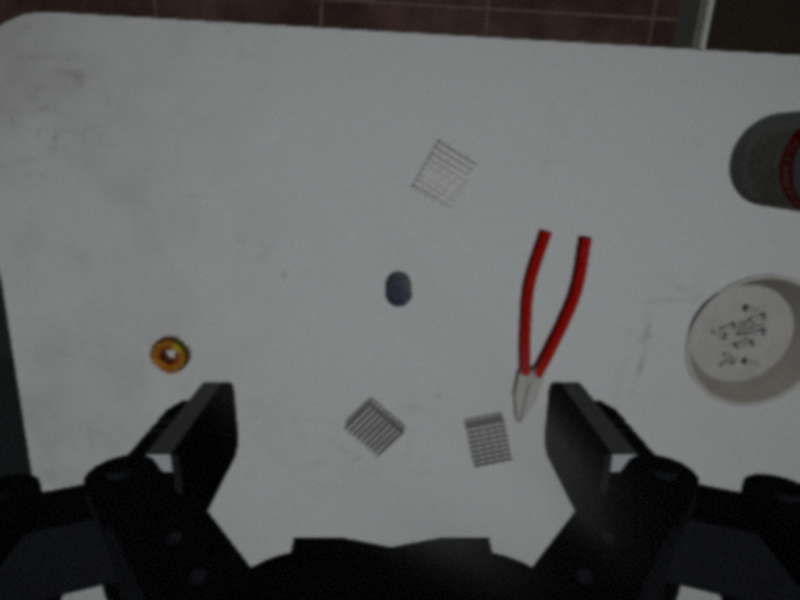

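Run:
```python
from h import *
o=ctrl.get_obs()
r=lambda p,z:ray('wrist',np.array(p)*.64,z,o).round(4)
print(o['eef_pos'],r((399,271),0),r((399,307),.026),r((385,290),.018),r((412,290),.018))
```

```text
[0.56910529 0.31550096 0.18648786] [0.575  0.3098 0.    ] [0.5754 0.2935 0.026 ] [0.5665 0.3015 0.018 ] [0.583  0.3024 0.018 ]
```

```bash
python3 -m pendant '[0.006,-0.0135,-0.05,0,0,0,0.065, 0,0,-0.05,0,0,0,0.065, 0,0,-0.05,0,0,0,0.065, 0,0,-0.02,0,0,0,0.065, 0,0,-0.008,0,0,0,0.065, 0,0,0,0,0,0,0.065]'
python3 - <<'E'
from h import *
look('wrist',['capacitor'],'w10.png')
E
```

```text
time_s: 20.5
eef_pos: [0.5757, 0.3033, 0.0087]
eef_rot: [0.514, -0.512, 0.486, -0.487]
wrist_force: [0.3, 0.3, -0.2]
opening: 0.763
tcp [0.5761 0.3035 0.0092] t 20.55
wrist capacitor 0.94 [245.5 259. ] xy [0.5738 0.3041] size [np.float64(14.9), np.float64(25.6)] ang 93.7
```

View pics/w10.png

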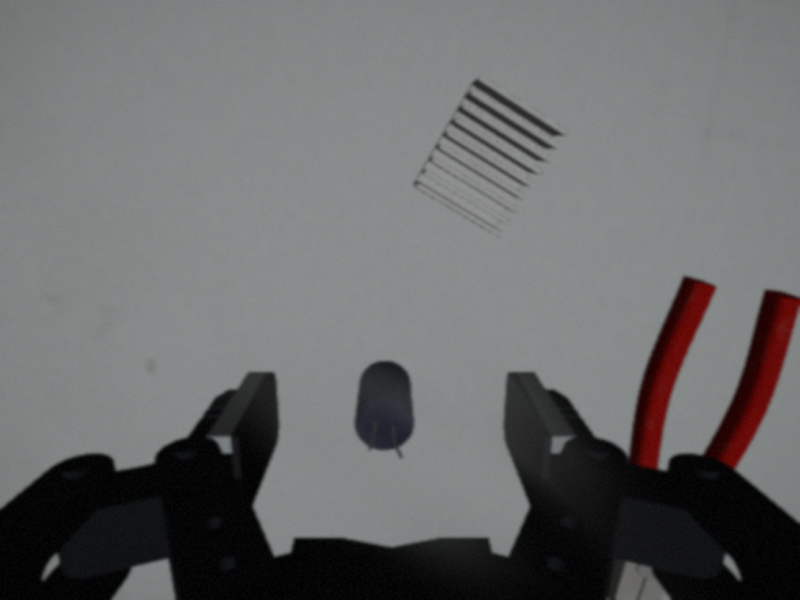

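```bash
python3 -m pendant '[-0.002,0,0,0,0,0,0.05, 0,0,0,0,0,0,0.03, 0,0,0,0,0,0,0, 0,0,0,0,0,0,0, 0,0,0,0,0,0,0, 0,0,0,0,0,0,0, 0,0,0.03,0,0,0,0, 0,0,0.05,0,0,0,0, 0,0,0,0,0,0,0]'
python3 - <<'E'
from h import *
look('wrist',['capacitor'],'w11.png')
E
```

```text
time_s: 21.72
eef_pos: [0.5758, 0.3041, 0.0918]
eef_rot: [0.516, -0.511, 0.485, -0.488]
wrist_force: [1.4, -0.0, -1.0]
opening: 0.158
tcp [0.5741 0.3035 0.0892] t 21.775
wrist capacitor 0.8 [250.2 262.7] xy [0.5766 0.2599] size [np.float64(21.5), np.float64(47.5)] ang 95.2
```

View pics/w11.png

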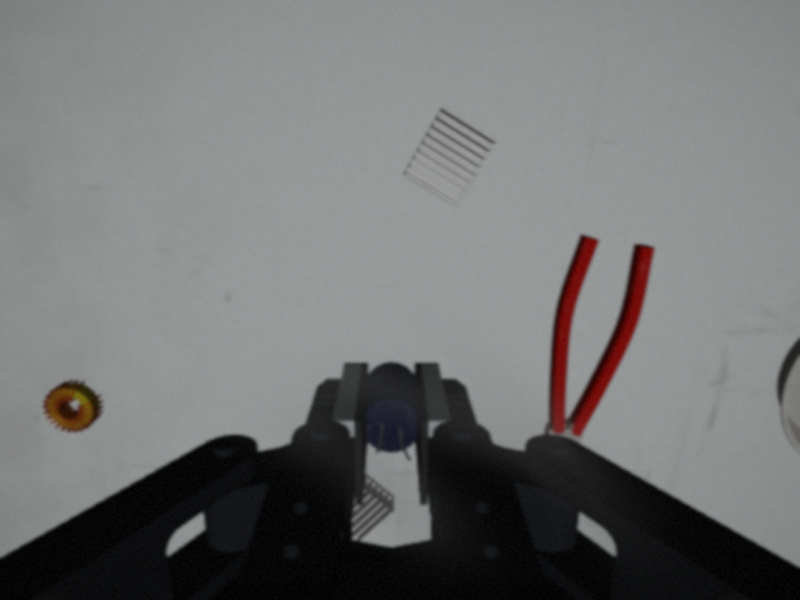

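Run:
```python
from h import *
for a,b in [((525,85),(603,207)),((525,168),(598,275)),((440,85),(520,195)),((490,325),(470,385)),((440,215),(465,222)),((497,322),(450,325))]:
  A=np.array(a)*.64;B=np.array(b)*.64
  p=ray('top',A,0);q=ray('scene',B,0);o1=cam('top')[1];o2=cam('scene')[1]
  d1=p-o1;d2=q-o2
  s=np.linalg.lstsq(np.c_[d1,-d2],o2-o1,rcond=None)[0]; x=o1+s[0]*d1;y=o2+s[1]*d2
  print(a,x.round(3),y.round(3))
```

```text
(525, 85) [ 0.858 -0.18   0.138] [ 0.857 -0.179  0.137]
(525, 168) [ 0.749 -0.192  0.068] [ 0.773 -0.231  0.083]
(440, 85) [ 0.878 -0.052  0.092] [ 0.862 -0.033  0.083]
(490, 325) [ 0.501 -0.146 -0.005] [ 0.529 -0.178  0.002]
(440, 215) [ 0.642 -0.051  0.169] [ 0.649 -0.058  0.171]
(497, 322) [ 0.492 -0.137  0.141] [ 0.501 -0.147  0.143]
```

```bash
python3 -m pendant '[0,0,0.06,0,0,0,0, 0,-0.01,0.06,0,0,0,0, -0.02,-0.03,0.05,0,0,0,0, -0.02,-0.05,0.02,0,0,0,0, -0.02,-0.055,0,0,0,0,0, -0.02,-0.055,0,0,0,0,0, -0.02,-0.055,0,0,0,0,0, 0,-0.055,0,0,0,0,0, 0,-0.055,0,0,0,0,0, 0,-0.055,0,0,0,0,0, 0,-0.055,0,0,0,0,0, 0.01,-0.055,0,0,0,0,0]'
python3 -m pendant '[0.02,-0.05,0,0,0,0,0, 0.02,-0.05,0,0,0,0,0, 0.02,-0.05,0,0,0,0,0, 0.02,-0.02,0,0,0,0,0, 0.01,0,0,0,0,0,0, 0,0,-0.05,0,0,0,0, 0,0,-0.05,0,0,0,0, 0,0,0,0,0,0,0, 0,0,0,0,0,0,0]'
python3 - <<'E'
from h import *
look('wrist',['grey_tray'],'w12.png')
look('top',['grey_tray'])
print(q2R(ctrl.get_obs()['eef_rot']).round(3))
E
```

```text
time_s: 23.32
eef_pos: [0.4815, -0.2283, 0.2751]
eef_rot: [-0.513, 0.513, -0.488, 0.485]
wrist_force: [-0.0, -0.7, 0.2]
opening: 0.163
time_s: 24.45
eef_pos: [0.5732, -0.3967, 0.1788]
eef_rot: [0.513, -0.513, 0.486, -0.487]
wrist_force: [0.2, 0.3, 0.4]
opening: 0.158
tcp [ 0.5737 -0.3975  0.1801] t 24.5
wrist grey_tray 0.6 [245.3 120.6] xy [ 0.5672 -0.3509] size [np.float64(209.4), np.float64(108.8)] ang 87.8
tcp [ 0.5738 -0.3978  0.1805] t 24.6
top grey_tray 0.72 [396.5 184. ] xy [ 0.5662 -0.3571] size [np.float64(203.3), np.float64(114.4)] ang 91.1
[[ 0.053  0.003  0.999]
 [-0.999 -0.003  0.053]
 [ 0.003 -1.     0.003]]
```

View pics/w12.png

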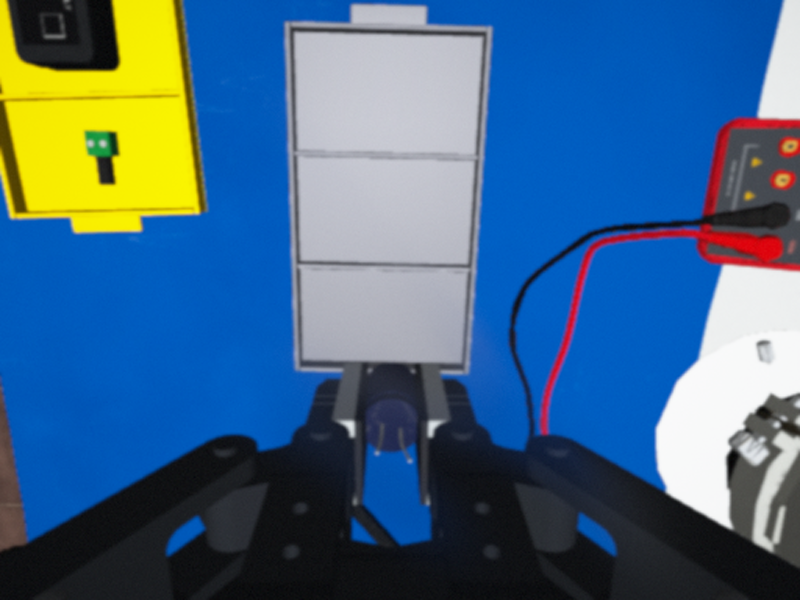

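Run:
```python
from h import *
o=ctrl.get_obs()
r=lambda p,z:ray('wrist',np.array(p)*.64,z,o).round(4)
print(o['eef_pos'],r((291,155),.012),r((482,156),.012),r((296,266),.012),r((474,267),.012), r((287,24),.016),r((492,29),.016),r((298,368),.016),r((467,371),.016))
```

```text
[ 0.57359582 -0.39775476  0.18008985] [ 0.5137 -0.3353  0.012 ] [ 0.6226 -0.3301  0.012 ] [ 0.5167 -0.4     0.012 ] [ 0.6243 -0.395   0.012 ] [ 0.5123 -0.2685  0.016 ] [ 0.6207 -0.2651  0.016 ] [ 0.5189 -0.465   0.016 ] [ 0.6257 -0.4616  0.016 ]
```

```bash
python3 -m pendant '[-0.004,0.033,0,0,0,0,0, 0,0,-0.05,0,0,0,0, 0,0,-0.05,0,0,0,0, 0,0,-0.04,0,0,0,0, 0,0,-0.018,0,0,0,0, 0,0,-0.008,0,0,0,0, 0,0,0,0,0,0,0, 0,0,0,0,0,0,0]'
```

```text
time_s: 25.65
eef_pos: [0.5697, -0.3649, 0.0132]
eef_rot: [0.513, -0.513, 0.485, -0.488]
wrist_force: [0.6, -0.2, 0.4]
opening: 0.161
```

```bash
python3 -m pendant '[0,0,-0.0015,0,0,0,0, 0,0,0,0,0,0,0]'
python3 -m pendant '[0,0,0,0,0,0,0.04, 0,0,0,0,0,0,0.04, 0,0,0,0,0,0,0.04, 0,0,0.03,0,0,0,0.04, 0,0,0.05,0,0,0,0.04, 0,0,0.06,0,0,0,0.04, 0,0,0,0,0,0,0.04]'
python3 - <<'E'
from h import *
look('wrist',['capacitor'],'w13.png')
look('top',['capacitor'])
E
```

```text
time_s: 25.9
eef_pos: [0.5692, -0.3645, 0.0107]
eef_rot: [0.513, -0.513, 0.486, -0.487]
wrist_force: [0.2, -0.6, 2.8]
opening: 0.161
time_s: 26.78
eef_pos: [0.5716, -0.3667, 0.1568]
eef_rot: [0.513, -0.513, 0.482, -0.491]
wrist_force: [0.5, -1.3, 0.8]
opening: 0.466
tcp [ 0.57   -0.3653  0.1531] t 26.825
wrist capacitor 0.7 [246.  176.5] xy [ 0.5669 -0.3628] size [np.float64(14.7), np.float64(21.2)] ang 93.3
tcp [ 0.568  -0.3634  0.1486] t 26.925
```

View pics/w13.png

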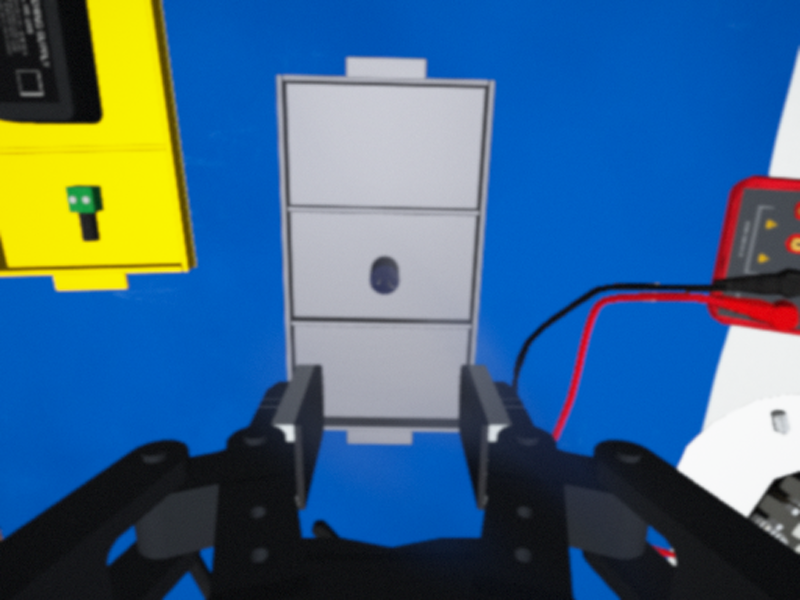

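```bash
python3 -m pendant '[0,0,0.06,0,0,0,0.04, -0.02,0.02,0.06,0,0,0,0.06, -0.03,0.05,0,0,0,0,0.085, -0.03,0.05,0,0,0,0,0.085, -0.03,0.05,0,0,0,0,0.085, -0.01,0.055,0,0,0,0,0.085, 0,0.055,0,0,0,9,0.085, 0,0.055,0,0,0,9,0.085, 0,0.055,0,0,0,9,0.085, 0.02,0.055,0,0,0,9,0.085, 0.03,0.05,0,0,0,9,0.085, 0.03,0.05,-0.02,0,0,0,0.085]'
python3 -m pendant '[0.025,0.03,-0.04,0,0,0,0.085, 0,0,-0.05,0,0,0,0.085, 0,0,0,0,0,0,0.085, 0,0,0,0,0,0,0.085]'
python3 - <<'E'
from h import *
look('wrist',['heatsink','toroid'],'w14.png')
print(q2R(ctrl.get_obs()['eef_rot']).round(3))
E
```

```text
time_s: 28.48
eef_pos: [0.5307, 0.1819, 0.2458]
eef_rot: [0.661, -0.66, 0.252, -0.253]
wrist_force: [0.9, -0.6, 0.1]
opening: 0.998
time_s: 28.98
eef_pos: [0.5549, 0.2097, 0.1568]
eef_rot: [-0.66, 0.66, -0.253, 0.253]
wrist_force: [0.1, -0.2, 0.7]
opening: 0.995
tcp [0.5558 0.2097 0.1581] t 29.025
wrist heatsink 0.89 [429.9  85.7] xy [0.5986 0.372 ] size [np.float64(39.1), np.float64(26.7)] ang 62.9
wrist heatsink 0.8 [299.8 250.9] xy [0.642  0.1963] size [np.float64(35.8), np.float64(29.7)] ang 107.1
wrist toroid 0.96 [177.  29.] xy [0.4277 0.2471] size [np.float64(21.9), np.float64(23.2)] ang 135.2
[[ 0.743  0.004  0.669]
 [-0.669  0.001  0.743]
 [ 0.003 -1.     0.003]]
```

View pics/w14.png

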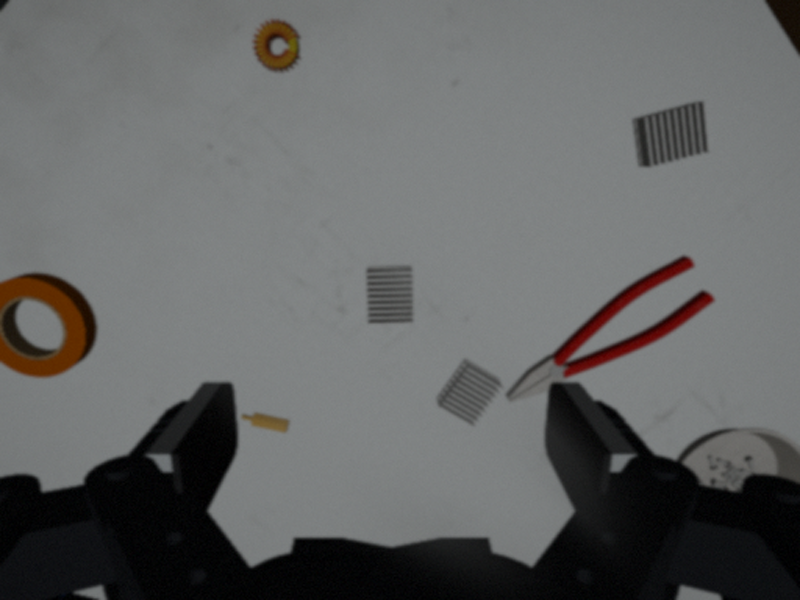

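Run:
```python
from h import *
o=ctrl.get_obs()
r=lambda p,z:ray('wrist',np.array(p)*.64,z,o).round(4)
P=[(367,268),(412,266),(413,322),(369,323)]
W=[r(p,.014 if i<9 else 0) for i,p in enumerate(P)];print(o['eef_pos'],W,np.mean(W,0))
m=(W[2]+W[3]-W[0]-W[1]);print(np.degrees(np.arctan2(m[1],m[0])))
```

```text
[0.55618257 0.20972512 0.15878121] [array([0.5441, 0.2036, 0.014 ]), array([0.5602, 0.2231, 0.014 ]), array([0.5854, 0.2017, 0.014 ]), array([0.5688, 0.1824, 0.014 ])] [0.564625 0.2027   0.014   ]
-40.487631485437944
```

```bash
python3 -m pendant '[0.008,-0.007,-0.04,0,0,1,0.06, 0,0,-0.05,0,0,0,0.06, 0,0,-0.04,0,0,0,0.06, 0,0,-0.018,0,0,0,0.06, 0,0,-0.007,0,0,0,0.06, 0,0,0,0,0,0,0.06]'
python3 - <<'E'
from h import *
look('wrist',['heatsink'],'w15.png')
E
```

```text
time_s: 29.88
eef_pos: [0.5639, 0.2031, 0.0025]
eef_rot: [0.663, -0.662, 0.247, -0.248]
wrist_force: [0.2, -0.2, 0.9]
opening: 0.704
tcp [0.5641 0.2031 0.0029] t 29.925
wrist heatsink 0.61 [321.6 346.3] xy [0.6226 0.1984] size [np.float64(9.1), np.float64(3.3)] ang 119.2
wrist heatsink 0.59 [245.5 257. ] xy [0.5624 0.2021] size [np.float64(25.4), np.float64(37.2)] ang 140.2
```

View pics/w15.png

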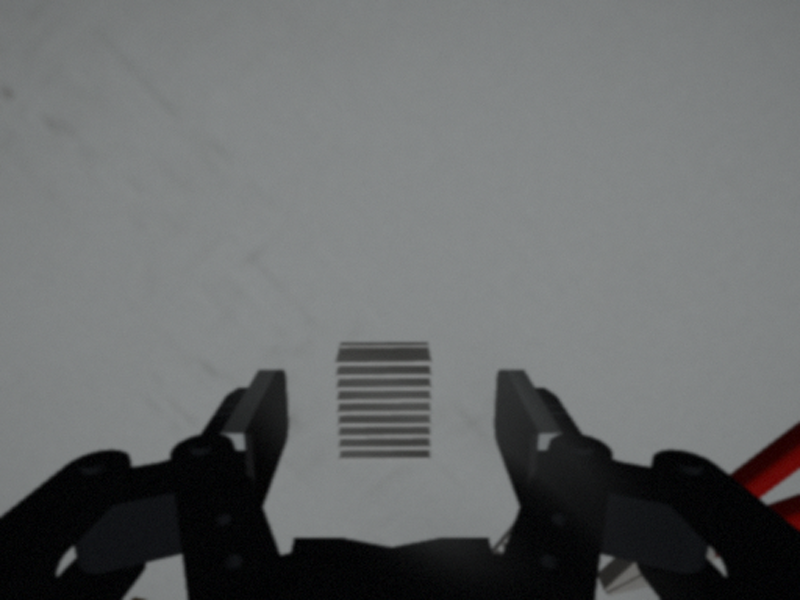

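```bash
python3 -m pendant '[-0.0015,-0.0015,0,0,0,0,0.05, 0,0,0,0,0,0,0.03, 0,0,0,0,0,0,0, 0,0,0,0,0,0,0, 0,0,0,0,0,0,0, 0,0,0,0,0,0,0, 0,0,0.03,0,0,0,0, 0,0,0.05,0,0,0,0, 0,0,0,0,0,0,0]'
python3 - <<'E'
from h import *
look('wrist',['heatsink'],'w16.png')
E
```

```text
time_s: 31.1
eef_pos: [0.5645, 0.202, 0.0856]
eef_rot: [0.664, -0.661, 0.245, -0.25]
wrist_force: [1.0, 0.2, 0.2]
opening: 0.285
tcp [0.5628 0.2017 0.0832] t 31.15
wrist heatsink 0.97 [250. 259.] xy [0.5951 0.1741] size [np.float64(58.6), np.float64(40.4)] ang 137.6
wrist heatsink 0.91 [485.9  67.3] xy [0.5921 0.3661] size [np.float64(34.5), np.float64(26.4)] ang 61.6
wrist heatsink 0.53 [326. 267.] xy [0.6357 0.211 ] size [np.float64(8.1), np.float64(23.8)] ang 3.0
```

View pics/w16.png

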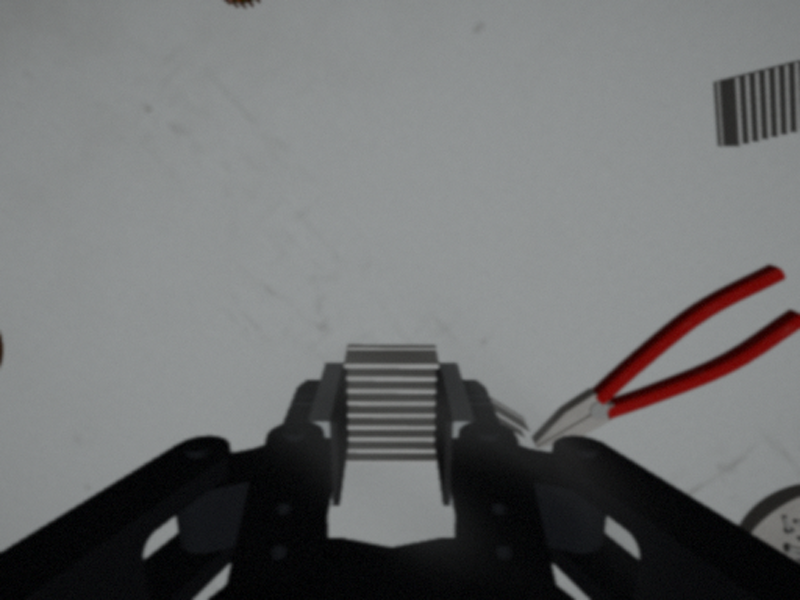

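```bash
python3 - <<'E'
from h import *
for p in [(440,205),(490,180),(550,285),(497,322)]: print(ray('top',np.array(p)*.64,.167).round(3))
print([ray('top',np.array(p)*.64,.1).round(3) for p in[(505,325),(548,300)]])
E
python3 -m pendant '[0,0,0.06,0,0,0,0, -0.01,0,0.06,0,0,0,0, -0.02,-0.03,0.05,0,0,0,0, -0.02,-0.05,0.02,0,0,-9.4,0, -0.03,-0.05,0,0,0,-9.4,0, -0.03,-0.055,0,0,0,-9.4,0, 0,-0.055,0,0,0,-9.4,0, 0,-0.055,0,0,0,-9.4,0, 0,-0.055,0,0,0,0,0, 0,-0.055,0,0,0,0,0, 0,-0.055,0,0,0,0,0, 0.01,-0.055,0,0,0,0,0]'
python3 -m pendant '[0.025,-0.05,0,0,0,0,0, 0.025,-0.05,0,0,0,0,0, 0.03,-0.02,0,0,0,0,0, 0.03,0,0,0,0,0,0, 0,0,-0.05,0,0,0,0, 0,0,-0.05,0,0,0,0, 0,0,0,0,0,0,0, 0,0,0,0,0,0,0]'
python3 - <<'E'
from h import *
look('wrist',['capacitor'],'w17.png')
print(q2R(ctrl.get_obs()['eef_rot']).round(3))
E
```

```text
[ 0.658 -0.051  0.167]
[ 0.696 -0.123  0.167]
[ 0.543 -0.208  0.167]
[ 0.489 -0.133  0.167]
[array([ 0.492, -0.155,  0.1  ]), array([ 0.531, -0.22 ,  0.1  ])]
time_s: 32.7
eef_pos: [0.4603, -0.3148, 0.2691]
eef_rot: [0.509, -0.509, 0.492, -0.49]
wrist_force: [-0.3, 0.3, -0.4]
opening: 0.282
time_s: 33.7
eef_pos: [0.5716, -0.4339, 0.172]
eef_rot: [-0.509, 0.509, -0.491, 0.491]
wrist_force: [-0.1, -0.6, 0.3]
opening: 0.286
tcp [ 0.5722 -0.4345  0.1736] t 33.75
wrist capacitor 0.71 [249.5  96. ] xy [ 0.5695 -0.3661] size [np.float64(15.7), np.float64(16.0)] ang 92.4
[[ 0.036  0.003  0.999]
 [-0.999 -0.003  0.036]
 [ 0.003 -1.     0.003]]
```

View pics/w17.png

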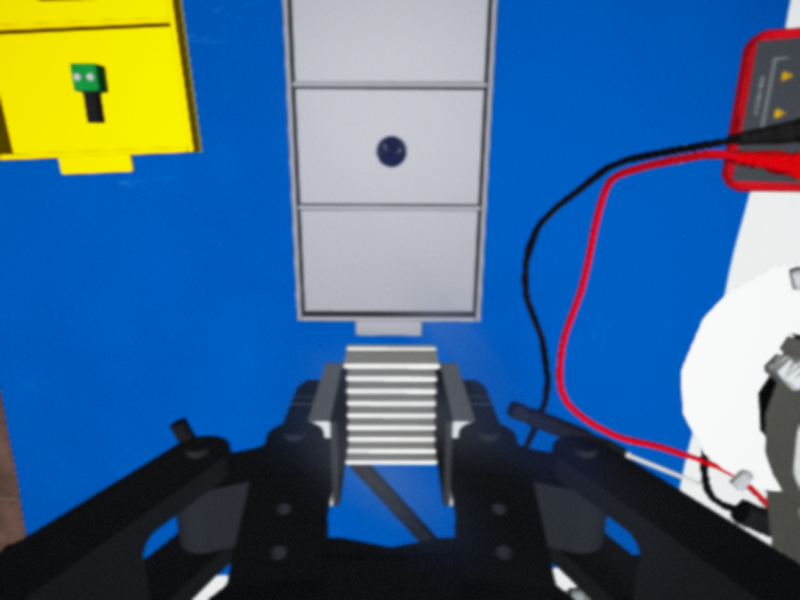

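```bash
python3 -m pendant '[-0.001,0.004,-0.05,0,0,0,0, 0,0,-0.05,0,0,0,0, 0,0,-0.04,0,0,0,0, 0,0,-0.018,0,0,0,0, 0,0,-0.007,0,0,0,0, 0,0,-0.002,0,0,0,0, 0,0,0,0,0,0,0, 0,0,0,0,0,0,0]'
```

```text
time_s: 34.8
eef_pos: [0.5709, -0.4301, 0.0056]
eef_rot: [-0.509, 0.509, -0.49, 0.492]
wrist_force: [0.4, -0.4, -0.3]
opening: 0.288
```

```bash
python3 -m pendant '[0,0,0,0,0,0,0.045, 0,0,0,0,0,0,0.045, 0,0,0,0,0,0,0.045, 0,0,0.03,0,0,0,0.045, 0,0,0.05,0,0,0,0.045, 0,0,0.06,0,0,0,0.045, 0,0,0.06,0,0,0,0.06, 0,0,0.06,0,0,0,0.06]'
python3 - <<'E'
from h import *
look('wrist',['capacitor','heatsink'],'w18.png')
E
```

```text
time_s: 35.8
eef_pos: [0.5701, -0.4292, 0.2662]
eef_rot: [0.509, -0.509, 0.491, -0.491]
wrist_force: [-0.1, -0.8, 0.4]
opening: 0.7
tcp [ 0.5727 -0.4318  0.2774] t 35.85
wrist capacitor 0.47 [251.5 100. ] xy [ 0.5745 -0.3705] size [np.float64(14.6), np.float64(15.3)] ang 92.4
wrist heatsink 0.77 [251. 157.] xy [ 0.5765 -0.4387] size [np.float64(26.6), np.float64(34.7)] ang 92.6
wrist heatsink 0.46 [251.5 100. ] xy [ 0.5747 -0.3707] size [np.float64(15.3), np.float64(15.3)] ang 138.3
```

View pics/w18.png

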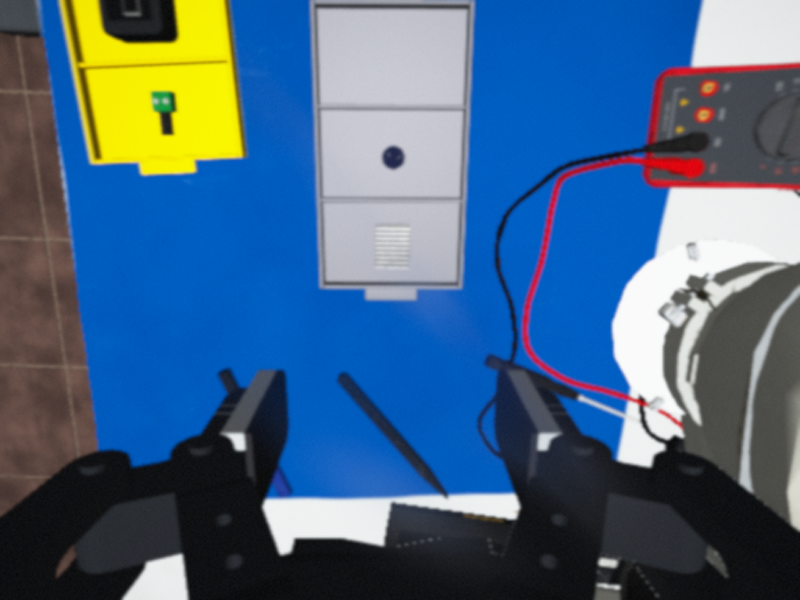

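```bash
python3 -m pendant '[-0.025,0.02,0,0,0,0,0.06, -0.03,0.04,0,0,0,0,0.085, -0.03,0.05,0,0,0,0,0.085, -0.03,0.05,0,0,0,-9.5,0.085, -0.005,0.05,0,0,0,-9.5,0.085, 0,0.05,0,0,0,-9.5,0.085, 0,0.05,0,0,0,-9.5,0.085, 0,0.05,0,0,0,-9.5,0.085, 0,0.05,0,0,0,-9.5,0.085, 0,0.05,0,0,0,-9.5,0.085, 0,0.05,0,0,0,-9.5,0.085, 0,0.05,0,0,0,-9.5,0.085]'
python3 -m pendant '[-0.01,0.05,0,0,0,-9.5,0.085, -0.01,0.04,-0.03,0,0,-9.5,0.085, -0.006,0.02,-0.03,0,0,-9.5,0.085, 0,0,-0.03,0,0,-9.5,0.085, 0,0,0,0,0,-9.5,0.085, 0,0,0,0,0,-9.5,0.085, 0,0,0,0,0,0,0.085, 0,0,0,0,0,0,0.085]'
python3 - <<'E'
from h import *
look('wrist',['toroid'],'w19.png')
o=ctrl.get_obs();print(o['q'].round(2),q2R(o['eef_rot']).round(3))
E
```

```text
time_s: 37.45
eef_pos: [0.4494, 0.1306, 0.2629]
eef_rot: [-0.04, 0.041, -0.706, 0.706]
wrist_force: [0.6, -0.4, 0.0]
opening: 0.998
time_s: 38.45
eef_pos: [0.424, 0.2385, 0.1736]
eef_rot: [0.299, -0.298, -0.641, 0.641]
wrist_force: [0.2, -0.2, 1.1]
opening: 0.992
tcp [0.4242 0.2385 0.1738] t 38.5
wrist toroid 0.78 [243.  175.5] xy [0.4264 0.2464] size [np.float64(22.3), np.float64(20.3)] ang 40.0
[ 0.27  0.04  1.88 -0.    1.22  2.71] [[-0.643 -0.    -0.766]
 [ 0.766 -0.    -0.643]
 [ 0.    -1.     0.   ]]
```

View pics/w19.png

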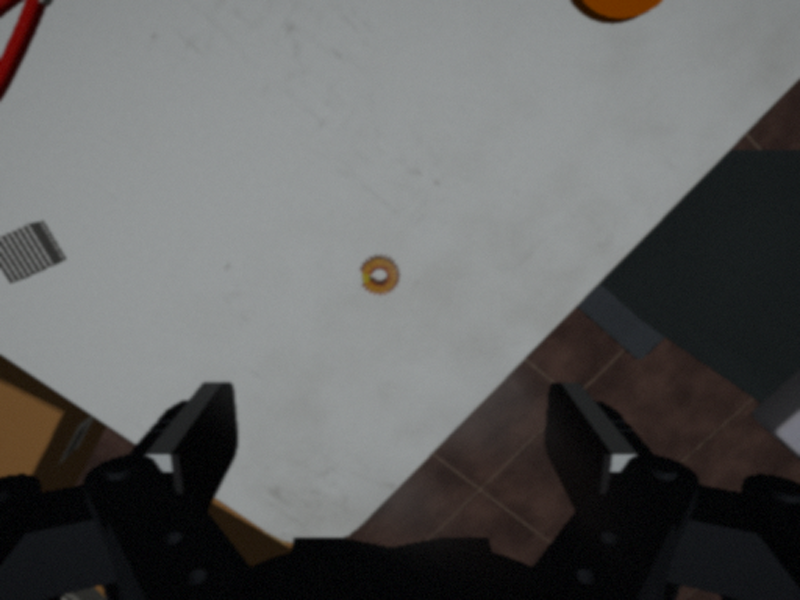

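```bash
python3 -m pendant '[0.002,0.008,-0.05,0,0,0,0.06, 0,0,-0.05,0,0,0,0.06, 0,0,-0.045,0,0,0,0.06, 0,0,-0.019,0,0,0,0.06, 0,0,-0.007,0,0,0,0.06, 0,0,0,0,0,0,0.06]'
python3 - <<'E'
from h import *
look('wrist',['toroid'],'w20.png')
E
```

```text
time_s: 39.3
eef_pos: [0.4267, 0.2467, 0.0034]
eef_rot: [-0.299, 0.299, 0.641, -0.641]
wrist_force: [0.2, 0.0, 1.3]
opening: 0.704
tcp [0.4272 0.2469 0.0039] t 39.35
wrist toroid 0.89 [251.8 251.3] xy [0.4269 0.2463] size [np.float64(21.4), np.float64(23.7)] ang 137.2
```

View pics/w20.png

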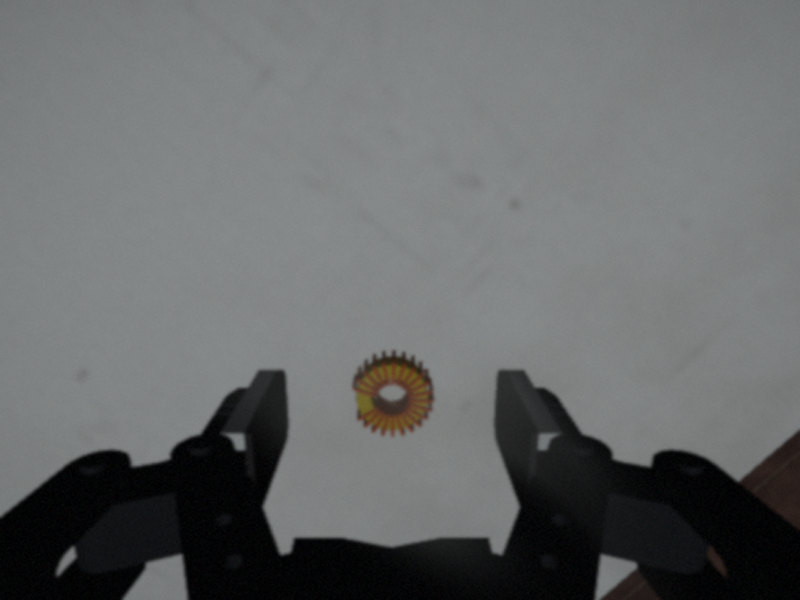

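Centred between the pads; close and lift.

```bash
python3 -m pendant '[0,0,-0.001,0,0,0,0.045, 0,0,0,0,0,0,0.025, 0,0,0,0,0,0,0, 0,0,0,0,0,0,0, 0,0,0,0,0,0,0, 0,0,0,0,0,0,0, 0,0,0.03,0,0,0,0, 0,0,0.05,0,0,0,0, 0,0,0,0,0,0,0]'
python3 - <<'E'
from h import *
look('wrist',['toroid'],'w21.png')
E
```

```text
time_s: 40.52
eef_pos: [0.4297, 0.2477, 0.0862]
eef_rot: [-0.297, 0.301, 0.643, -0.639]
wrist_force: [0.3, 0.6, -0.4]
opening: 0.194
tcp [0.428  0.2472 0.0841] t 40.575
wrist toroid 0.66 [250.5 251.5] xy [0.403  0.2773] size [np.float64(25.7), np.float64(41.3)] ang 130.8
```

View pics/w21.png

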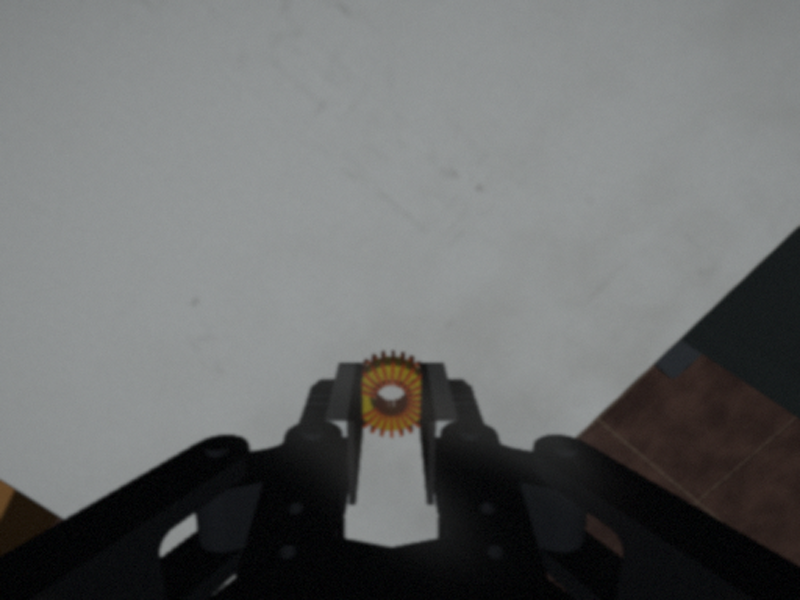

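```bash
python3 -m pendant '[0,0,0.06,0,0,0,0, 0,0,0.06,0,0,0,0, 0,-0.03,0.05,0,0,-9.2,0, 0,-0.05,0.02,0,0,-9.2,0, 0,-0.055,0,0,0,-9.2,0, 0,-0.055,0,0,0,-9.2,0, 0,-0.055,0,0,0,0,0, 0,-0.055,0,0,0,0,0, 0,-0.055,0,0,0,0,0, 0,-0.055,0,0,0,0,0, 0,-0.055,0,0,0,0,0, 0.01,-0.055,0,0,0,0,0]'
python3 -m pendant '[0.03,-0.03,0,0,0,0,0, 0.04,0,0,0,0,0,0, 0.04,0,0,0,0,0,0, 0.019,0,0,0,0,0,0, 0,0,-0.04,0,0,0,0, 0,0,0,0,0,0,0, 0,0,0,0,0,0,0]'
python3 - <<'E'
from h import *
look('wrist',['toroid','grey_tray'],'w22.png')
print(q2R(ctrl.get_obs()['eef_rot']).round(3))
E
```

```text
time_s: 42.12
eef_pos: [0.4355, -0.2748, 0.2702]
eef_rot: [-0.488, 0.485, 0.513, -0.513]
wrist_force: [0.5, -0.5, 0.8]
opening: 0.196
time_s: 43.0
eef_pos: [0.5652, -0.3033, 0.2319]
eef_rot: [0.487, -0.486, -0.513, 0.513]
wrist_force: [0.5, -0.6, 0.9]
opening: 0.198
tcp [ 0.5656 -0.3037  0.233 ] t 43.05
wrist toroid 0.84 [250.5 252. ] xy [ 0.5591 -0.1906] size [np.float64(43.3), np.float64(68.4)] ang 93.9
wrist grey_tray 0.76 [253.  101.5] xy [ 0.5659 -0.3661] size [np.float64(109.2), np.float64(204.7)] ang 95.9
[[-0.054  0.002 -0.999]
 [ 0.999 -0.002 -0.054]
 [-0.002 -1.    -0.002]]
```

View pics/w22.png

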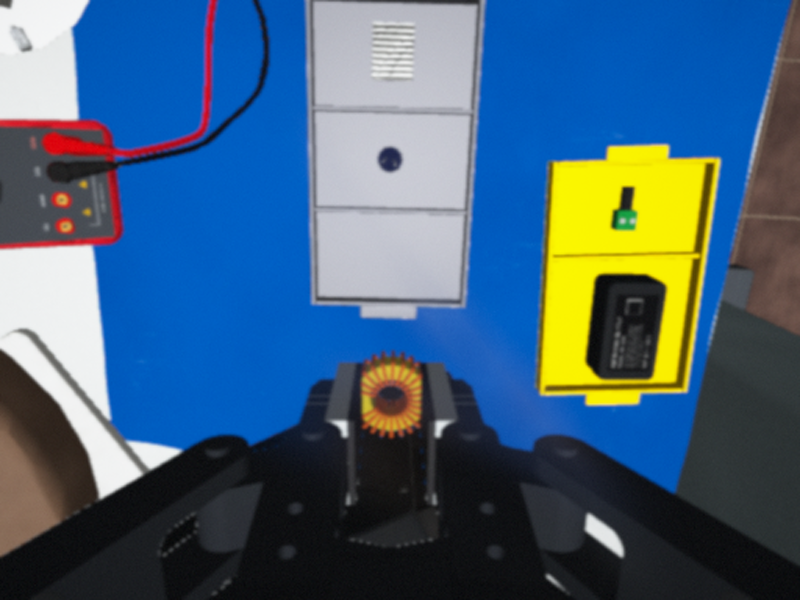

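Run:
```python
from h import *
o=ctrl.get_obs()
r=lambda p,z:ray('wrist',np.array(p)*.64,z,o).round(4)
print(o['eef_pos'],r((314,209),.012),r((470,210),.012),r((312,303),.016),r((465,305),.016))
```

```text
[ 0.56587137 -0.30392092  0.2338163 ] [ 0.6205 -0.33    0.012 ] [ 0.5131 -0.3351  0.012 ] [ 0.6205 -0.2635  0.016 ] [ 0.5109 -0.268   0.016 ]
```

```bash
python3 -m pendant '[0.001,0.004,-0.05,0,0,0,0, 0,0,-0.05,0,0,0,0, 0,0,-0.05,0,0,0,0, 0,0,-0.045,0,0,0,0, 0,0,-0.022,0,0,0,0, 0,0,-0.009,0,0,0,0, 0,0,-0.001,0,0,0,0, 0,0,0,0,0,0,0, 0,0,0,0,0,0,0]'
```

```text
time_s: 44.28
eef_pos: [0.5672, -0.2999, 0.0065]
eef_rot: [-0.485, 0.487, 0.513, -0.513]
wrist_force: [0.5, 0.3, 0.4]
opening: 0.196
```

```bash
python3 -m pendant '[0,0,-0.0005,0,0,0,0, 0,0,0,0,0,0,0.042, 0,0,0,0,0,0,0.042, 0,0,0,0,0,0,0.042, 0,0,0.03,0,0,0,0.042, 0,0,0.05,0,0,0,0.042, 0,0,0.06,0,0,0,0.042, 0,0,0.06,0,0,0,0.06, -0.02,0,0.05,0,0,0,0.06, -0.05,0.02,0,0,0,0,0.06, -0.05,0.02,0,0,0,0,0.06, 0,0,0,0,0,0,0.06]'
python3 - <<'E'
from h import *
look('wrist',['toroid','capacitor','heatsink'],'w23.png')
E
python3 -m pendant '[0,0.055,0,0,0,0,0.06, 0,0.055,0,0,0,0,0.06, 0,0.055,0,0,0,0,0.06, 0,0.055,0,0,0,0,0.06, 0,0.05,0,0,0,0,0.06, 0,0,0,0,0,0,0.06, 0,0,0,0,0,0,0.06]'
python3 - <<'E'
from h import *
look('top',None,'t2.png')
look('scene',['capacitor'],'s2.png')
E
```

```text
time_s: 45.78
eef_pos: [0.4434, -0.2572, 0.2538]
eef_rot: [0.487, -0.485, -0.513, 0.513]
wrist_force: [-0.4, -0.7, 0.7]
opening: 0.699
tcp [ 0.4454 -0.2587  0.2548] t 45.825
wrist toroid 0.89 [143.5 113. ] xy [ 0.5689 -0.3013] size [np.float64(19.0), np.float64(19.9)] ang 88.4
wrist capacitor 0.59 [135.3  48.9] xy [ 0.5716 -0.3674] size [np.float64(15.7), np.float64(23.9)] ang 157.3
time_s: 46.85
eef_pos: [0.4473, 0.0103, 0.2548]
eef_rot: [0.486, -0.486, -0.514, 0.514]
wrist_force: [-0.4, -0.3, -0.4]
opening: 0.706
tcp [0.4472 0.0098 0.2547] t 46.9
top supply_brick 0.68 [361.  250.5] xy [ 0.3942 -0.261 ] size [np.float64(79.3), np.float64(41.8)] ang 91.3
top green_adapter 0.46 [391.5 247.5] xy [ 0.4035 -0.3419] size [np.float64(27.7), np.float64(12.6)] ang 91.4
top heatsink 0.59 [426. 183.] xy [ 0.5706 -0.4333] size [np.float64(35.8), np.float64(26.1)] ang 91.2
top heatsink 0.49 [118.9 167.7] xy [0.5951 0.3689] size [np.float64(24.6), np.float64(35.2)] ang 64.9
top capacitor 0.63 [401. 183.] xy [ 0.568  -0.3663] size [np.float64(20.3), np.float64(15.5)] ang 91.2
top toroid 0.42 [373.5 184. ] xy [ 0.5658 -0.2994] size [np.float64(23.2), np.float64(21.0)] ang 91.2
top yellow_tray 0.55 [372.4 249.2] xy [ 0.3981 -0.2922] size [np.float64(189.7), np.float64(109.8)] ang 94.5
top grey_tray 0.69 [401.  183.5] xy [ 0.5678 -0.3687] size [np.float64(216.0), np.float64(111.8)] ang 91.1
top flush_cutters 0.83 [155.8 141.9] xy [0.6675 0.2757] size [np.float64(36.7), np.float64(126.1)] ang 84.6
tcp [0.4465 0.0105 0.2547] t 47.45
scene capacitor 0.46 [385.1 281.6] xy [ 0.5661 -0.3654] size [np.float64(31.1), np.float64(15.2)] ang 1.1
scene capacitor 0.39 [294.4 308.7] xy [ 0.3931 -0.2594] size [np.float64(51.4), np.float64(77.3)] ang 92.7
```

View pics/w23.png

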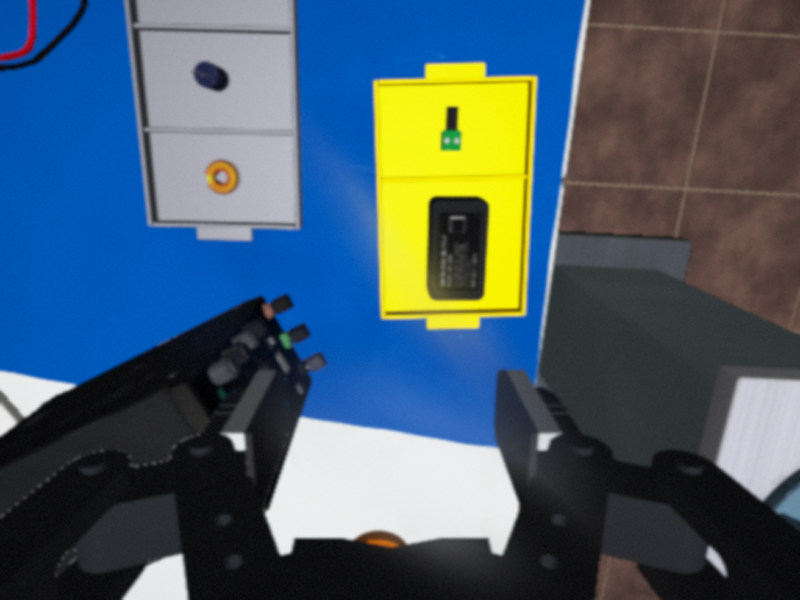

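View pics/t2.png

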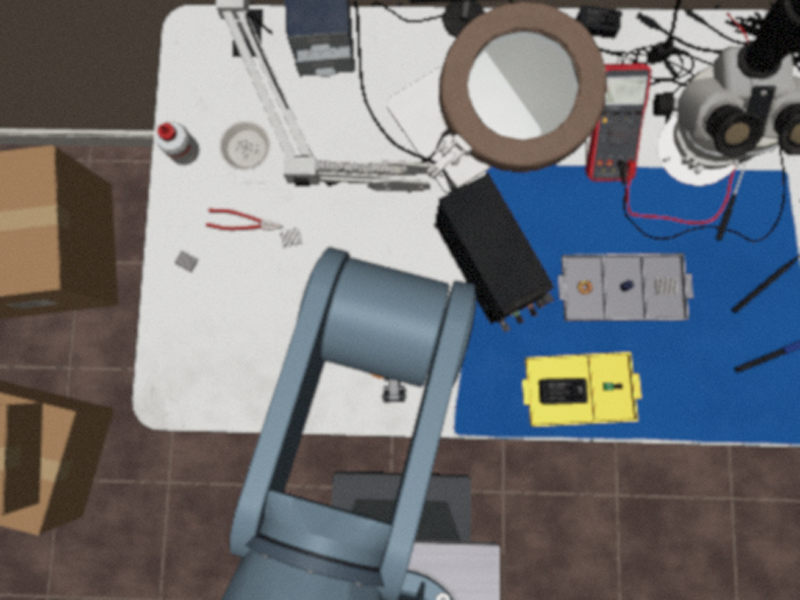

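View pics/s2.png

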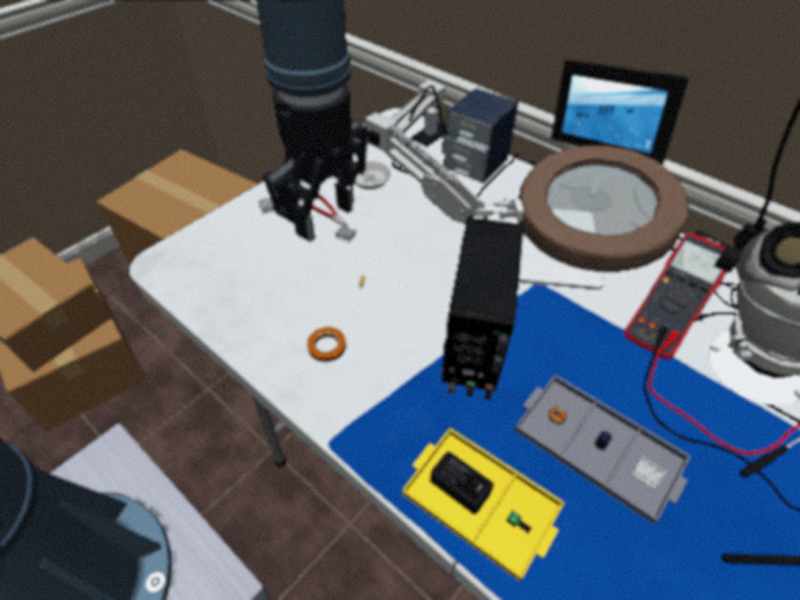

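```bash
python3 -c "from bench import ctrl; print(ctrl.hand_in())"
```

```text
the job is handed in; nothing more can be done
None
```

Both kits are made up and the job is handed in, at about 47.5 s of the 136 s allowed.

**Yellow tray:** the supply brick lies in the large pocket and the green adapter in the small one.

**Grey tray:** the capacitor stands in the middle pocket. The ring coil is in the outer pocket nearer the bench supply, and the heatsink is in the far outer one. I took the heatsink nearest the base, about 0.59 m away; the two look-alikes were at about 0.67 m and 0.70 m, and I left them.

**Last checks:**
- **Parts:** the final top, scene and wrist pictures show all five parts in their pockets, right way up, and clear of the walls and dividers. The top camera places each part within about 3 mm of where I let it go.
- **Bystanders:** the tape roll, the brass standoff and the cutters are at the same pixels as at the start in the scene picture. In the last top picture the arm hid the tape roll and the standoff.
- **Forces:** the wrist force read after each move never exceeded 6 N. It was not recorded during the moves.
- **Disagreements:** the cameras differed by 2 to 7 mm. The networks gave some false hits, such as calling the brick a capacitor, and I discarded those after checking the pictures.

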